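Nip up the heating filter's lid in short spanner strokes

TASK

The screwed lid of the heating dirt filter is loose: put the lid spanner fully down over the lid's hexagon and tighten it clockwise in short strokes between the housing's side cheeks, lifting and reseating the spanner, until the lid comes up firm on its seal, nipped up to about 2 N m and not forced further. Turn the lid only with the spanner and do not lean the spanner against the housing. Then lift the spanner off and lay it gently flat on the worktop, clear of the housing, leaving the other things where they are.

Things in the scene. Friction and masses are not known exactly. Their poses are not given: they have to be found in the camera images.
- housing: White sheet-steel housing of a boiler pipework module, fixed, open above and in front (its -x side, roughly to the robot). Origin on the worktop under the filter's axis, z up. Two upright 4 mm side cheeks, 165 mm high, stop the handle's swing. Low back plate (100 mm high) at x +93 mm. Outside the cheeks brass valves and pipe tails reach 82 mm high, y +139 and -124 mm.
- cheek_left (a point): Top front inner corner of the housing's left (+y) cheek: x -60, y +90, z 165 mm in the housing's frame; axes as the housing's. The cheek runs back to x +95 mm. Turning clockwise, the seated spanner's handle meets it when 52 degrees to the +y side of the housing's -x direction.
- cheek_right (a point): Top front inner corner of the housing's right (-y) cheek: x -60, y -75, z 165 mm in the housing's frame; axes as the housing's. The seated spanner's handle meets it when 46 degrees to the -y side of the housing's -x direction.
- filter: The black plastic dirt filter with its lid, fixed in the housing: a canister 80 mm wide, ports to both sides. Origin on the worktop on its upright axis; axes as the housing's. A small lug stands on its collar at the front (-x), 106 mm high.
- lid_seat (a point): On the lid's axis at the top of its round black shoulder (94 mm wide, 130 mm above the worktop) on which the seated spanner rests. The lid's hexagon rises 20 mm above it, 60 mm across flats, top 4 mm chamfered by 3 mm, a 14 mm wide, 4 mm high brass bleed screw on top. The point turns with the lid; z up; the flats face 30, 90, 150.. degrees from its x axis.
- lid (a joint): Turn of the lid, rad, growing clockwise seen from above; starts between -2.25 and -1.75. Loose it drags with 0.6 N m and stays where it is left. At 0 it lands on its seal (the lug on the lid's rim over the canister's lug, the flats facing 30, 90, 150.. degrees from the housing's x axis); from there it gives only another 0.03 or so at 2 N m, and keeps about 0.01 when let go.
- seal (a joint): Elastic wind-up under the lid, rad, same sense as the lid's turn: 100 N m per rad, so it reads the torque now put on the lid (0.02 is 2 N m). With the lid down, 0.01 (1 N m) is just firm; above 0.04 (4 N m) it is overtightened. It springs back to 0 when the spanner is let go; the lid stays tight.
- spanner: Cast aluminium lid spanner, 220 g, 18 mm thick, lying flat. Origin: centre of the ring's underside, z up. Ring: hexagonal through hole 62 mm across flats, 8 mm walls, hole flats facing 0, 60, 120.. degrees from x: fits the lid every 60 degrees with 3.5 degrees of play either way. Straight handle 14 mm wide, parallel sides, along -x to 181 mm. Centre of mass 50 mm from the origin, at x -50.
- spanner_handle (a point): Where to hold the spanner: middle of the handle's outer half, 135 mm from the ring's centre, 9 mm above its underside; axes as the spanner's. Pushed square to the handle here, 15 N makes 2 N m on the lid; a hand that also twists the handle adds its twist.
- wrench: Ordinary steel open-ended wrench, about 140 mm long, lying on the worktop, to be left alone. Origin under its middle.
- paste: Closed jar of jointing paste, 66 mm wide and 75 mm high, to be left alone. Origin at the centre of its underside.
- carton: Closed cardboard carton, 70 x 80 x 50 mm, to be left alone. Origin at the centre of its underside.
- fitting: Brass straight coupling standing on end, 32 mm wide and 58 mm high, to be left alone. Origin at the centre of its underside.
Mind the look-alikes: they are no part of the job. What is meant by the spanner is not green, and is the smaller of those in its own colour. Several things have the shape of the filter; the one meant has the colours described above.

How it is judged (in metres and radians):
On the way, in this order (a step that is already met when the one before it is completed fails the run):
1. the spanner sits fully down over the lid's hexagon (within 4 mm of the shoulder, centred within 4 mm) (z of spanner in the frame of lid_seat below 0.004 m and horizontal distance between spanner and lid_seat below 0.004 m and angle between spanner's own z axis and vertical below 0.12 rad), for 0.2 s.
2. with the spanner on the hexagon, the lid is down on its seal and firm (at least 1 N m) (value of joint lid above -0.05 rad and value of joint seal above 0.01 rad and z of spanner in the frame of lid_seat below 0.008 m and horizontal distance between spanner and lid_seat below 0.006 m), for 0.2 s.
At the end, for the whole second after the job is handed in: The lid is still down on its seal (slackened by no more than 0.05 rad), and the spanner lies flat (underside within 5 mm of the worktop's height, tilt under 0.08 rad), at rest, not touching the housing (value of joint lid above -0.05 rad and velocity of joint lid below 0.05 rad/s and height (world z) of spanner between -0.005 and 0.005 m and angle between spanner's own z axis and vertical below 0.08 rad and linear speed of spanner below 0.02 m/s and contact force between spanner and housing below 0.1 N).
It fails at once if the lid is overtightened (over 4 N m: wound up past 0.04 rad) (value of joint seal above 0.04 rad).
It fails at once if the spanner is leant or knocked on the housing with more than 12 N (contact force between spanner and housing above 12 N).
It fails at once if the lid is turned by the gripper itself (fingers on the lid with more than 3 N) (contact force between the fingers and filter above 3 N).
It fails at once if the spanner is dropped or slammed on the worktop (faster than 0.6 m/s within 10 mm of it) (height (world z) of spanner below 0.01 m and linear speed of spanner above 0.6 m/s).
It fails at once if the wrench, the jar, the carton or the brass coupling is moved by more than 20 mm (distance of any of wrench, paste, carton, fitting from where it was at the start of the episode above 0.02 m).
It also fails if it takes over 72 s, if anything falls off the work surface, if the arm or the gripper's body presses on something with over 40 N, if the wrist force passes 120 N, or if a joint passes its speed limit or range.

ROBOT

A 6-joint arm with a two-finger parallel gripper is mounted at the origin on the work surface. World frame = base frame: x ahead of the robot, y to its left, z up, the work surface at z = 0. Lengths are in m, angles in degrees, forces in N, time in s.
With the tool pointing down it reaches from about 0.4 to 0.825 m from the base axis. Payload 7 kg.
Tool frame: the origin (TCP) lies at the centre of the arm's flange, where the gripper is bolted on; the fingertips stand 178 mm ahead of it and the grasp point (between the pads) lies 159 mm ahead of it (tip_reach is the distance from the TCP to the fingertips, in m); z points along the fingers, y is the line along which they close (so a half turn about z gives the same grasp; the last joint's range is limited). The gripper opens to 88 mm and grips with 3 to 60 N. Pads are 19 mm wide; open, the fingers measure 130 mm over their backs; the gripper's body (78 mm by 193 mm) begins 47 mm behind the grasp point.
Start: joints at [-60.671, 20.546, 0.682, 0, -70.136, -16.507], TCP at [0.15, -0.658, 0.405] pointing down, gripper open.
Joint ranges: [-176.03, 176.03], [-82.01, 121.73], [-58.28, 71.71], [-173.87, 95.51], [-174.79, -0.11], [-173.66, 173.66]. Speed limits (degrees/s): [136.94, 136.94, 172.46, 180, 180, 180].

INTERFACE

Orientations are given as [roll, pitch, yaw] about the fixed x, y, z axes, in that order (R = Rz(yaw) Ry(pitch) Rx(roll)).
In Python, from plant import * gives the robot as it stands.
- The arm moves only by the shell command python3 -m handwheel 'ROWS'. ROWS is JSON, a list of rows, each a list of 7 numbers: the opening, from -1 (shut) to 1 (fully open), then the shift along the tool's x, y, z as a fraction of full scale, then the turn, a rotation vector about the tool's x, y, z as a fraction of full scale. A call has 1 to 5 rows; each row shifts and turns the commanded pose from where the row before left it, along the tool's axes as they then stand; what a row does not reach is not made up. Full scale, the value 1, is 0.025 m for a shift and 6 degrees for a turn. A row lasts 1/8 s, in which the tool goes at most 62.5 mm and 10.7 degrees, less where a joint would pass 70% of its speed; a pose out of reach is approached as far as the arm can. A call with a number of a shift or a turn outside -1 to 1 is refused whole. A call with a gripper value outside its range is refused whole. The fingers move at their own pace and stop on an object; the grip force is fixed at half the most. Time passes only in rows, so rows that do not move let the fingers close. It gives the time, the measured TCP pose, the force, the opening and the grip force at its end, in the units of the state.
- get_obs(): the state, without advancing time (a new reading comes with each control period).
- snapshot(name): name is "side" or "top"; returns a dict with "color" (384x512x3 uint8, red, green, blue), "fx", "fy", "cx", "cy" (pixels), "k1" (the pictures are not rectified: a ray, as slopes to the right and down, at radius r is drawn at 1 + k1 r^2 times it, then the intrinsics apply), "R" (3x3) and "t" (3): a world point X has camera coordinates R X + t. Camera axes: x right, y down, z forward; pixel columns grow to the right and rows downward; lengths in m; the calibration is good to about 2 mm. A picture is of the moment at which its call begins. There is no depth.
- close_job(): hands the job in; it is judged then, once.
The state is a dict: "clock": time; "joint_pos": joint angles; "qvel": joint speeds; "tau": joint torques, N m; "tool_pos": TCP position; "orientation": TCP orientation; "force": force on the tool from outside, world axes, zero at the start; "moment": the same for the moment, N m; "opening": finger opening in m; "gripper_force": force on a finger pad.
Only numpy, scipy, OpenCV 4.12 (cv2) and the standard library are available. Lean on these libraries where they do the work, as an engineer would, in place of code of your own. Each camera call takes 0.05 s, during which the arm holds its last target. There are 200 camera calls.

## Working session

There is one attempt and no reset: what is moved stays moved. The work goes in short steps, Python scripts to look and compute and a shell command to move; the robot and the scene stay as the last step left them, time stands still between calls to the robot, and variables do not carry over. Pictures are saved under pics/ and viewed, at most 10 in all, crops included, and the job is handed in when it is done.

```bash
ls; mkdir -p pics; python3 - <<'E'
from plant import *
import cv2
print(get_obs())
for n in("side","top"):
    s=snapshot(n); cv2.imwrite(f"pics/{n}0.png",cv2.resize(s["color"][:,:,::-1],(800,600),interpolation=cv2.INTER_CUBIC))
    print(n,{k:v for k,v in s.items() if k!="color"})
E
```

```text
pics
{'clock': 0.0, 'joint_pos': array([-6.06694044e+01,  2.05925468e+01,  6.33147283e-01, -2.06296429e-02,
       -7.01362894e+01, -1.65066557e+01]), 'qvel': array([-0.01495031,  0.00869365, -0.03715484,  0.00823015,  0.06415607,
        0.06937541]), 'tau': array([ 7.57156317e-05, -5.82728899e+01,  2.93047071e+01,  6.99722975e+00,
        7.13873509e-03, -1.38826963e-04]), 'tool_pos': array([ 0.14977356, -0.65797145,  0.40370353]), 'orientation': array([ 1.79902744e+02, -8.59672912e-03, -1.67183079e+02]), 'force': array([ 0.87901892, -0.04992652,  0.89148695]), 'moment': array([ 0.00912273,  0.06998576, -0.01767431]), 'gripper_force': 0.0, 'opening': 0.08793447456857843}
side {'fx': 392.77471011819165, 'fy': 392.77471011819165, 'cx': 254.96266479714916, 'cy': 191.43083614389394, 'k1': 0.028500792718967584, 'R': array([[-0.97525067, -0.22090028, -0.00944391],
       [-0.16275267,  0.74613572, -0.64559511],
       [ 0.14965859, -0.62808005, -0.76362148]]), 't': array([0.51872996, 0.08424736, 1.14330012])}
top {'fx': 401.3913587207886, 'fy': 401.3913587207886, 'cx': 254.0382175220438, 'cy': 191.79758706327672, 'k1': -0.10061615703054728, 'R': array([[ 0.01958083, -0.99938482,  0.02909596],
       [-0.98779131, -0.02383572, -0.15394866],
       [ 0.15454748, -0.0257263 , -0.98765036]]), 't': array([0.083007  , 0.54981669, 1.41893669])}
```

View pics/top0.png

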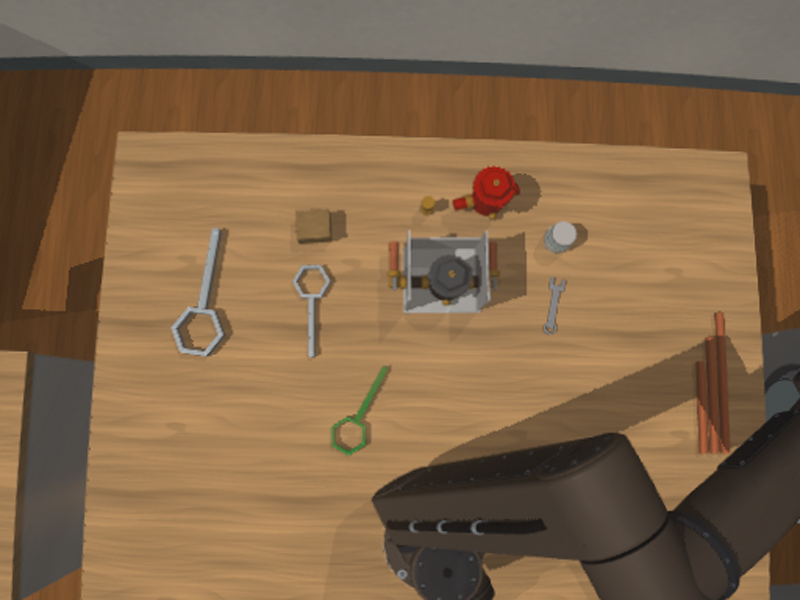

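View pics/side0.png

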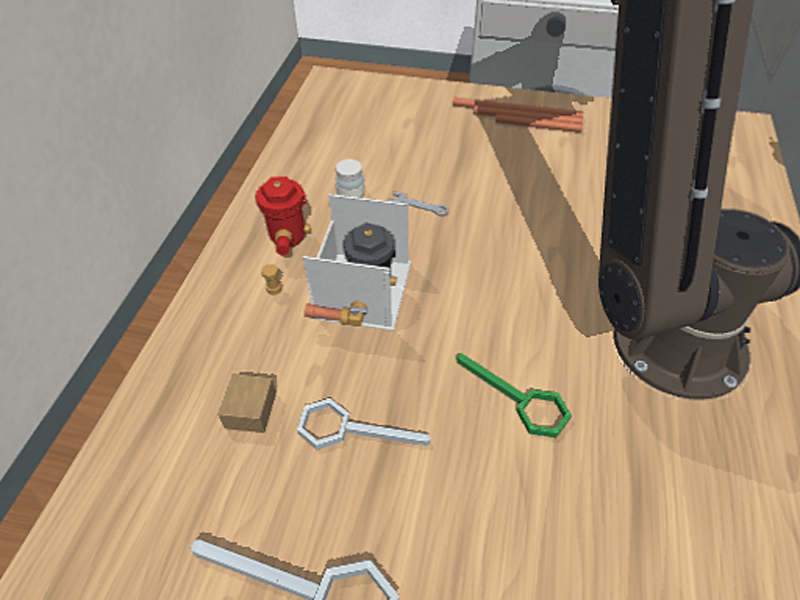

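Candidates, pixels in top0: 
- Spanners: large silver with its ring at (199,331), small silver with its ring at (312,281) and handle end at (313,356), and green at (350,434). I choose the small silver one. 
- Filters: red at (494,190) and black in the white housing at (452,277). I choose the black one.

Next is one close crop of both.

```bash
cat > h.py <<'E'
from plant import *
import cv2, numpy as np
def ray(s,uv):
    K=np.array([[s["fx"],0,s["cx"]],[0,s["fy"],s["cy"]],[0,0,1]])
    d=cv2.undistortPoints(np.array([[uv]],float),K,np.array([s["k1"],0,0,0,0.]))[0,0]
    return -s["R"].T@s["t"], s["R"].T@np.array([d[0],d[1],1])
def at(s,uv,z):
    o,d=ray(s,uv); return o+d*(z-o[2])/d[2]
def proj(s,X):
    K=np.array([[s["fx"],0,s["cx"]],[0,s["fy"],s["cy"]],[0,0,1]])
    return cv2.projectPoints(np.array(X,float).reshape(-1,1,3),cv2.Rodrigues(s["R"])[0],s["t"],K,np.array([s["k1"],0,0,0,0.]))[0][:,0]
def crop(s,name,x0,y0,x1,y1,f):
    cv2.imwrite("pics/"+name+".png",cv2.resize(s["color"][y0:y1,x0:x1,::-1],None,fx=f,fy=f,interpolation=cv2.INTER_CUBIC))
E
python3 - <<'E'
from h import *
s=snapshot("top"); crop(s,"c1",184,140,328,240,5.5)
E
```

```text
(no output)
```

View pics/c1.png

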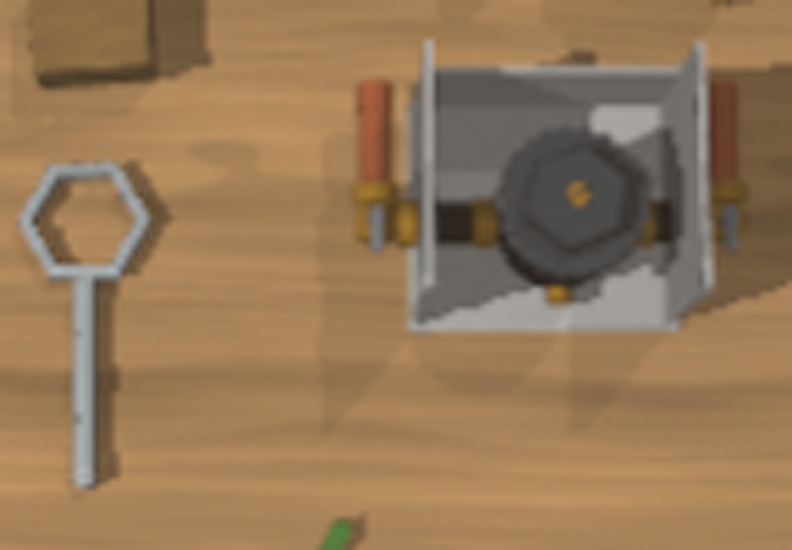

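The crop shows the small silver spanner with its ring centre at (85,220) and handle end at (85,486). The bleed screw is at (579,194), and the cheek tops run (428,42)-(428,285) and (699,42)-(709,288).

```bash
python3 - <<'E'
from h import *
s=snapshot("top")
def c(u,v,z): return at(s,(184+(u+.5)/5.5-.5,140+(v+.5)/5.5-.5),z).round(4)
for n,a in dict(ring=(86,220,.018),rl=(20,220,.018),rr=(152,218,.018),end=(85,484,.018),screw=(579,194,.154),clb=(428,42,.165),clf=(428,285,.165),crb=(699,42,.165),crf=(709,288,.165)).items(): print(n,c(*a))
im=s["color"][155:200,268:308,::-1].astype(float)
im=np.clip((im-30)*3.2,0,255).astype(np.uint8)
cv2.imwrite("pics/c2.png",cv2.resize(im,None,fx=13,fy=13,interpolation=cv2.INTER_CUBIC))
t=snapshot("side"); im=t["color"][120:215,190:270,::-1].astype(float)
im=np.clip((im-10)*1.6,0,255).astype(np.uint8)
cv2.imwrite("pics/c3.png",cv2.resize(im,None,fx=6,fy=6,interpolation=cv2.INTER_CUBIC))
E
```

```text
ring [0.5924 0.2985 0.018 ]
rl [0.5913 0.343  0.018 ]
rr [0.5949 0.2541 0.018 ]
end [0.4148 0.2921 0.018 ]
screw [ 0.5912 -0.0189  0.154 ]
clb [0.6821 0.0762 0.165 ]
clf [0.5304 0.0737 0.165 ]
crb [ 0.687 -0.092  0.165]
crf [ 0.5327 -0.0975  0.165 ]
```

View pics/c2.png

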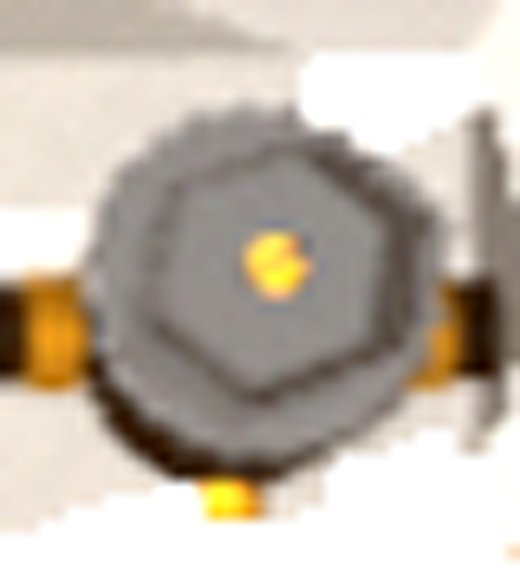

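View pics/c3.png

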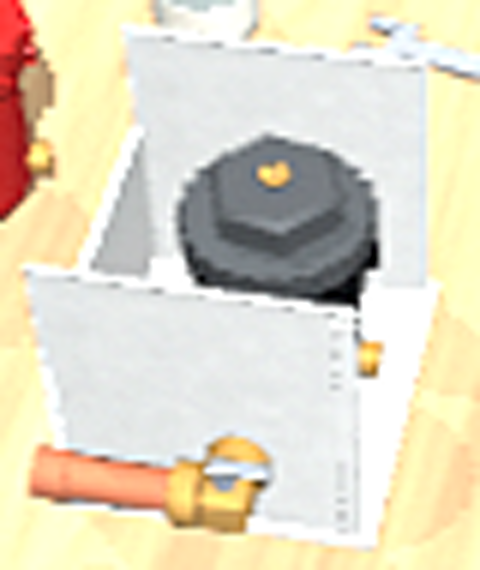

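c2 shows the lid hexagon's top face, with corners near (290,150), (385,205), (378,330), (255,395), (160,325) and (170,190). I'll fit its angle now. The first leg of the approach goes over free space.

```bash
python3 - <<'E'
from h import *
s=snapshot("top")
V=[(290,150),(385,205),(378,330),(255,395),(160,325),(170,190)]
P=np.array([at(s,(268+(u+.5)/13-.5,155+(v+.5)/13-.5),.149)[:2] for u,v in V])
c=P.mean(0); d=P-c; a=np.degrees(np.arctan2(d[:,1],d[:,0]))
print(c, np.hypot(*d.T).round(4), (a%60).round(1))
E
python3 -m handwheel '[[1,0,0,0,0,0,0.9],[1,0,0,0,0,0,0.88],[1,-1,1,0,0,0,0],[1,-1,1,0,0,0,0],[1,-1,1,0,0,0,0]]'
python3 -m handwheel '[[1,-1,1,0,0,0,0],[1,-1,1,0,0,0,0],[1,-1,1,0,0,0,0],[1,-1,1,0,0,0,0],[1,-1,1,0,0,0,0]]'
python3 -m handwheel '[[1,-1,1,0,0,0,0],[1,-1,1,0,0,0,0],[1,-1,1,0,0,0,0],[1,-1,1,0,0,0,0],[1,-0.76,1,0,0,0,0]]'
```

```text
[ 0.59177784 -0.0184329 ] [0.0313 0.0339 0.0321 0.0348 0.0339 0.0335] [52.1 60.  59.2 52.5 59.3 54.4]
clock: 0.92
tool_pos: [0.2225, -0.5796, 0.4046]
orientation: [180.0, -0.0, -177.9]
force: [0.5, -0.6, 0.2]
opening: 0.0874
gripper_force: 0.0
clock: 1.55
tool_pos: [0.3428, -0.4499, 0.4048]
orientation: [-180.0, 0.0, -177.9]
force: [0.9, -0.1, 0.1]
opening: 0.0877
gripper_force: 0.0
clock: 2.17
tool_pos: [0.4572, -0.3205, 0.4047]
orientation: [-180.0, 0.0, -177.8]
force: [0.2, -0.5, -0.2]
opening: 0.0876
gripper_force: 0.0
```

```bash

python3 -m handwheel '[[1,-0.04,1,0,0,0,0],[1,-0.04,1,0,0,0,0],[1,-0.04,1,0,0,0,0],[1,-0.04,1,0,0,0,0],[1,-0.04,1,0,0,0,0]]'
python3 -m handwheel '[[1,-0.04,1,0,0,0,0],[1,-0.04,1,0,0,0,0],[1,-0.04,1,0,0,0,0],[1,-0.04,1,0,0,0,0],[1,-0.04,1,0,0,0,0]]'
python3 -m handwheel '[[1,-0.04,1,0,0,0,0],[1,-0.04,1,0,0,0,0],[1,-0.04,1,0,0,0,0],[1,-0.04,1,0,0,0,0],[1,-0.04,1,0,0,0,0]]'
python3 -m handwheel '[[1,-0.04,1,0,0,0,0],[1,-0.04,1,0,0,0,0],[1,-0.04,1,0,0,0,0],[1,-0.04,1,0,0,0,0],[1,-0.04,1,0,0,0,0]]'
python3 -m handwheel '[[1,-0.04,1,0,0,0,0],[1,-0.04,1,0,0,0,0],[1,-0.04,1,0,0,0,0],[1,-0.04,1,0,0,0,0],[1,-0.04,0.5,0,0,0,0]]'
python3 -m handwheel '[[1,0,0,1,0,0,0],[1,0,0,1,0,0,0],[1,0,0,1,0,0,0],[1,0,0,1,0,0,0],[1,0,0,0,0,0,0]]'
```

```text
clock: 2.8
tool_pos: [0.4566, -0.1955, 0.4048]
orientation: [180.0, 0.0, -177.9]
force: [0.4, -0.1, -0.2]
opening: 0.0876
gripper_force: 0.0
clock: 3.42
tool_pos: [0.4569, -0.0705, 0.4048]
orientation: [180.0, 0.0, -177.9]
force: [0.4, 0.4, 0.4]
opening: 0.0876
gripper_force: 0.0
clock: 4.05
tool_pos: [0.4572, 0.0546, 0.4048]
orientation: [180.0, 0.0, -177.9]
force: [0.8, -0.4, 1.0]
opening: 0.0873
gripper_force: 0.0
clock: 4.68
tool_pos: [0.4576, 0.1797, 0.4048]
orientation: [180.0, 0.0, -177.9]
force: [0.1, 0.2, 0.7]
opening: 0.0873
gripper_force: 0.0
clock: 5.3
tool_pos: [0.4585, 0.2932, 0.4044]
orientation: [-180.0, -0.0, -177.8]
force: [-0.2, -0.3, 0.1]
opening: 0.0877
gripper_force: 0.0
clock: 5.92
tool_pos: [0.4581, 0.2912, 0.303]
orientation: [-179.8, -0.2, -177.9]
force: [0.5, -0.6, -0.2]
opening: 0.0874
gripper_force: 0.0
```

```bash

python3 -m handwheel '[[1,0,0,1,0,0,0],[1,0,0.08,1,0,0,0],[1,0,0,1,0,0,0],[1,0,0,1,0,0,0],[1,0,0,0.8,0,0,0]]'
python3 -m handwheel '[[-1,0,0,0,0,0,0],[-1,0,0,0,0,0,0],[-1,0,0,0,0,0,0],[-1,0,0,0,0,0,0],[-1,0,0,0,0,0,0]]'
python3 -m handwheel '[[-1,0,0,0,0,0,0],[-1,0,0,0,0,0,0],[-1,0,0,0,0,0,0]]'
```

```text
clock: 6.55
tool_pos: [0.4589, 0.2942, 0.185]
orientation: [180.0, 0.1, -177.8]
force: [-0.3, 0.5, -0.5]
opening: 0.0875
gripper_force: 0.0
clock: 7.18
tool_pos: [0.4585, 0.2936, 0.1851]
orientation: [180.0, 0.0, -177.9]
force: [-0.9, -0.3, -0.2]
opening: 0.0433
gripper_force: 0.0
clock: 7.55
tool_pos: [0.4585, 0.2937, 0.1847]
orientation: [180.0, 0.0, -177.9]
force: [-0.8, 2.4, -1.6]
opening: 0.0138
gripper_force: 29.9
```

```bash

python3 -m handwheel '[[-1,0,0,-0.2,0,0,0],[-1,0,0,-0.6,0,0,0],[-1,0,0,-1,0,0,0],[-1,0,0,-1,0,0,0],[-1,0,0,-1,0,0,0]]'
python3 -m handwheel '[[-1,0,0,-1,0,0,0],[-1,0,0,-1,0,0,0],[-1,0,0,-1,0,0,0],[-1,0,0,-1,0,0,0],[-1,0,0,-0.6,0,0,0]]'
python3 -m handwheel '[[-1,0,-1,0,0,0,0],[-1,0,-1,0,0,0,0],[-1,0,-1,0,0,0,0],[-1,0,-1,0,0,0,0],[-1,0,-1,0,0,0,0]]'
python3 -m handwheel '[[-1,0,-1,0,0,0,0],[-1,0,0,0,0,0,-1],[-1,0,0,0,0,0,-1],[-1,0,0,0,0,0,-1],[-1,0,0,0,0,0,-1]]'
python3 - <<'E'
from h import *
o=get_obs(); print(o["tool_pos"],o["orientation"],o["force"],o["moment"],o["opening"])
s=snapshot("top")
y=np.radians(o["orientation"][2]); p=o["tool_pos"]+.135*np.array([-np.cos(y),-np.sin(y),0]); p[2]=o["tool_pos"][2]-.178-.0065+.018
u=proj(s,[p])[0]; print(p,u); x0,y0=int(u[0])-30,int(u[1])-20; print(x0,y0)
crop(s,"g1",x0,y0,x0+60,y0+55,10)
E
```

```text
clock: 8.18
tool_pos: [0.4583, 0.2934, 0.2815]
orientation: [180.0, 0.0, -177.9]
force: [0.6, 0.7, -2.1]
opening: 0.0136
gripper_force: 29.8
clock: 8.8
tool_pos: [0.4583, 0.2933, 0.3969]
orientation: [179.9, 0.1, -177.9]
force: [1.0, -0.3, -1.7]
opening: 0.0135
gripper_force: 29.8
clock: 9.43
tool_pos: [0.4629, 0.1664, 0.3942]
orientation: [-180.0, -0.0, -177.9]
force: [0.2, -0.0, -2.0]
opening: 0.0137
gripper_force: 29.8
clock: 10.05
tool_pos: [0.4638, 0.1421, 0.3942]
orientation: [-180.0, -0.1, -153.7]
force: [-0.1, 0.3, -1.6]
opening: 0.0134
gripper_force: 29.9
[0.46375117 0.14213466 0.39419201] [-1.79989657e+02 -5.99836055e-02 -1.53717436e+02] [-0.06662753  0.34931944 -1.60942332] [-0.0288758   0.12628612  0.0518617 ] 0.013396362969242522
[0.58479504 0.20191244 0.22769201] [222.46813571 170.57300721]
192 150
```

View pics/g1.png

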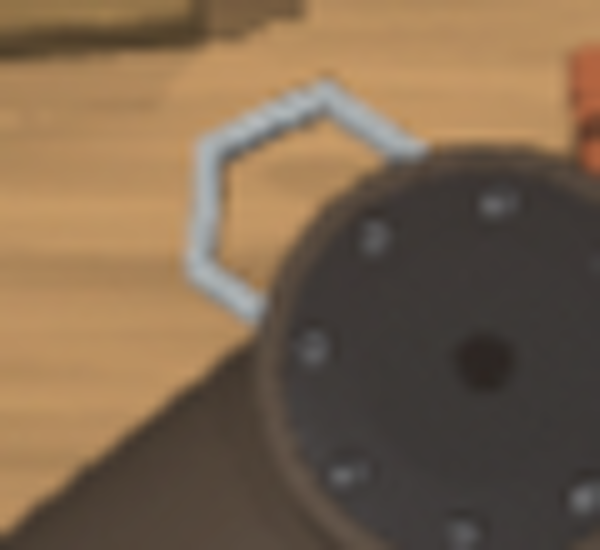

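```bash
python3 - <<'E'
from h import *
from scipy.optimize import least_squares
s=snapshot("top"); o=get_obs()
P=np.array([at(s,(192+(u+.5)/10-.5,150+(v+.5)/10-.5),.2277)[:2] for u,v in [(325,82),(200,145),(188,270)]])
f=lambda q:np.concatenate([P[i]-q[:2]-.045*np.array([np.cos(q[2]+k*np.pi/3),np.sin(q[2]+k*np.pi/3)]) for i,k in enumerate([0,1,2])])
r=least_squares(f,[.585,.2,0.]); c=r.x[:2]; print(c,np.degrees(r.x[2]),f(r.x).round(4))
y=np.radians(o["orientation"][2]); d=c-o["tool_pos"][:2]
print("ring in tool",d@[np.cos(y),np.sin(y)],d@[np.sin(y),-np.cos(y)])
L=np.array([.5915,-.0185])-c; print("to lid, tool xy /25mm",np.array([L@[np.cos(y),np.sin(y)],L@[np.sin(y),-np.cos(y)]])/.025)
E
```

```text
[0.58249533 0.20002532] -3.0446937180313993 [-0.0005  0.0006 -0.0018 -0.0003  0.0023 -0.0003]
ring in tool -0.13195346592820859 -0.0005802713686916734
to lid, tool xy /25mm [ 3.53056384 -8.00438382]
```

```bash

python3 -m handwheel '[[-1,0.446,-1,0,0,0,0],[-1,0.446,-1,0,0,0,0],[-1,0.446,-1,0,0,0,0],[-1,0.446,-1,0,0,0,0],[-1,0.446,-1,0,0,0,0]]'
python3 -m handwheel '[[-1,0.446,-1,0,0,0,0],[-1,0.446,-1,0,0,0,0],[-1,0.446,-1,0,0,0,0],[-1,0,0,0.8,0,0,0],[-1,0,0,0.8,0,0,0]]'
python3 -m handwheel '[[-1,0,0,0.4,0,0,0],[-1,0,0,0,0,0,0]]'
python3 - <<'E'
from h import *
o=get_obs(); print(o["tool_pos"],o["orientation"],o["force"],o["moment"])
t=snapshot("side"); s=snapshot("top")
a=t["color"][120:190,205:285,::-1]; b=s["color"][145:215,268:318,::-1]
im=np.hstack([cv2.resize(x,None,fx=6,fy=6,interpolation=cv2.INTER_CUBIC) for x in(a,b)]).astype(float)
cv2.imwrite("pics/l1.png",np.clip((im-15)*1.7,0,255).astype(np.uint8))
E
```

```text
clock: 10.78
tool_pos: [0.4686, 0.0052, 0.3945]
orientation: [-180.0, -0.0, -154.0]
force: [0.8, -0.0, -2.0]
opening: 0.014
gripper_force: 29.9
clock: 11.4
tool_pos: [0.4715, -0.0764, 0.3541]
orientation: [-180.0, -0.0, -154.1]
force: [-0.8, -0.7, -1.9]
opening: 0.0135
gripper_force: 29.9
clock: 11.65
tool_pos: [0.4718, -0.0755, 0.3442]
orientation: [180.0, -0.1, -153.9]
force: [0.7, -0.4, -1.5]
opening: 0.0136
gripper_force: 29.9
[ 0.47179063 -0.07550692  0.34420928] [ 1.79987671e+02 -8.50173187e-02 -1.53929183e+02] [ 0.67420884 -0.39345158 -1.47341255] [-0.02111249  0.16982095 -0.01482484]
```

View pics/l1.png

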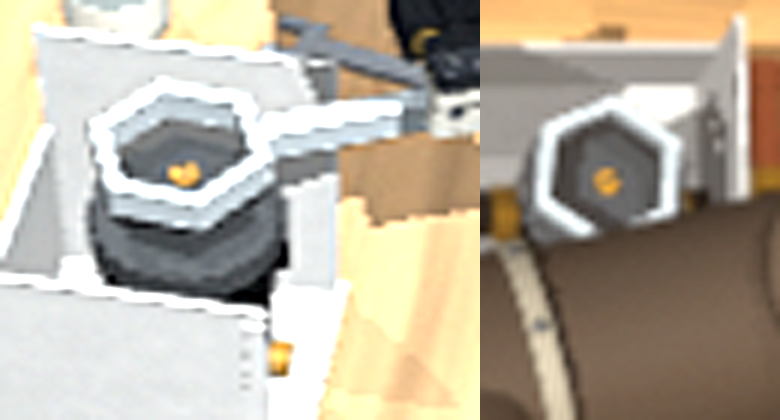

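l1 shows the ring hovering over the lid, angle matching. In the top half, the ring's outer corners are (607,97), (540,138), (538,208), (680,142), (680,217) and the screw is at (607,181).

```bash
python3 - <<'E'
from h import *
from scipy.optimize import least_squares
s=snapshot("top"); o=get_obs()
px=lambda u,v:(268+(u-480+.5)/6-.5,145+(v+.5)/6-.5)
zt=o["tool_pos"][2]-.178-.0065+.018; print("ztop",zt)
P=np.array([at(s,px(*q),zt)[:2] for q in [(607,97),(540,138),(538,208),(680,217),(680,142)]])
K=[0,1,2,4,5]
f=lambda q:np.concatenate([P[i]-q[:2]-q[3]*np.array([np.cos(q[2]+k*np.pi/3),np.sin(q[2]+k*np.pi/3)]) for i,k in enumerate(K)])
r=least_squares(f,[.59,-.02,0.,.045]); c=r.x[:2]; print(r.x,np.degrees(r.x[2])+30,f(r.x).round(4))
sc=at(s,px(607,181),.153)[:2]; print("screw",sc)
y=np.radians(o["orientation"][2]); d=c-o["tool_pos"][:2]
T=np.array([[np.cos(y),np.sin(y)],[np.sin(y),-np.cos(y)]])
print("ring in tool",T@d,"err to lid(screw) tool mm",T@(sc-c)*1000, "to lid est",T@(np.array([.5915,-.0185])-c)*1000)
E
```

```text
ztop 0.17888617057533732
[ 0.58938891 -0.01674958 -0.00835524  0.0443725 ] 29.521280236967137 [ 0.0005  0.0016 -0.002   0.0003  0.0028  0.0006  0.0004 -0.0014 -0.0016
 -0.0011]
screw [ 0.59173648 -0.01866626]
ring in tool [-0.13080868  0.00090101] err to lid(screw) tool mm [-1.26332965 -2.75476695] to lid est [-1.12426226 -2.50134109]
```

```bash

python3 -m handwheel '[[-1,-0.04,-0.08,0.2,0,0,0],[-1,0,0,0.2,0,0,0],[-1,0,0,0,0,0,0]]'
python3 -m handwheel '[[-1,0,0,0.1,0,0,0],[-1,0,0,0.1,0,0,0]]'
python3 -m handwheel '[[-1,0,0,0.1,0,0,0],[-1,0,0,0,0,0,0]]'
python3 -c "
from plant import *
o=get_obs();print(o['tool_pos'],o['orientation'],o['force'],o['moment'])"
```

```text
clock: 12.18
tool_pos: [0.474, -0.0765, 0.3345]
orientation: [-180.0, 0.0, -153.9]
force: [0.9, 0.7, -1.0]
opening: 0.0137
gripper_force: 29.9
clock: 12.42
tool_pos: [0.4738, -0.0766, 0.3298]
orientation: [-180.0, 0.0, -153.8]
force: [-1.7, 0.6, 2.4]
opening: 0.0139
gripper_force: 30.0
clock: 12.68
tool_pos: [0.4738, -0.0765, 0.327]
orientation: [180.0, -0.0, -153.9]
force: [-1.6, 0.9, 3.0]
opening: 0.0137
gripper_force: 30.0
[ 0.47376562 -0.07652784  0.32704598] [ 1.79995093e+02 -1.25597734e-02 -1.53853721e+02] [-1.61059213  0.91022721  2.98980213] [0.11265467 0.52907281 0.0689397 ]
```

```bash

python3 -m handwheel '[[-1,0.02,0.04,0.04,0,0,0],[-1,0,0,0,0,0,0]]'
python3 -c "
from plant import *
o=get_obs();print(o['tool_pos'],o['orientation'],o['force'],o['moment'])"
python3 -m handwheel '[[-1,0.02,0.04,0.04,0,0,0],[-1,0,0,0,0,0,0]]'
python3 - <<'E'
from h import *
o=get_obs();print(o['tool_pos'],o['orientation'],o['force'],o['moment'])
t=snapshot("side"); s=snapshot("top")
a=t["color"][120:180,205:275,::-1]; b=s["color"][150:200,268:313,::-1]
im=np.hstack([cv2.resize(x,(w,480),interpolation=cv2.INTER_CUBIC) for x,w in((t["color"][125:173,207:255,::-1],480),(s["color"][155:195,275:301,::-1],312))]).astype(float)
cv2.imwrite("pics/l2.png",np.clip((im-15)*1.7,0,255).astype(np.uint8))
E
```

```text
clock: 12.92
tool_pos: [0.4731, -0.0758, 0.3263]
orientation: [-180.0, 0.0, -153.9]
force: [-1.8, -0.8, 2.2]
opening: 0.0137
gripper_force: 30.0
[ 0.47314082 -0.07583079  0.32634473] [-1.79980214e+02  3.65595457e-02 -1.53854280e+02] [-1.77417795 -0.78401986  2.1841047 ] [-0.06552742  0.04534849 -0.02036286]
clock: 13.18
tool_pos: [0.4725, -0.0751, 0.3254]
orientation: [-180.0, 0.1, -153.9]
force: [1.4, -0.7, 1.2]
opening: 0.0136
gripper_force: 30.0
[ 0.4724582  -0.07510676  0.3254163 ] [-1.79970159e+02  6.92074584e-02 -1.53851565e+02] [ 1.42860983 -0.70900158  1.19872299] [-0.27570639 -0.68078367 -0.12970221]
```

View pics/l2.png

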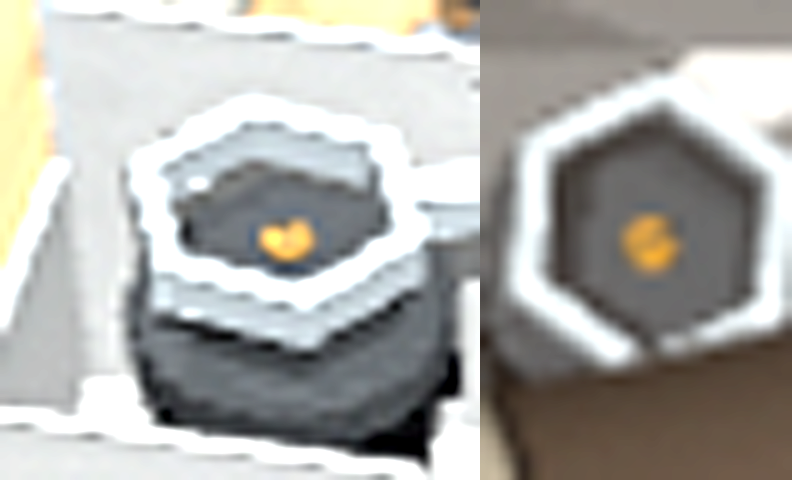

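l2 shows the ring centred around the hexagon, with the hexagon's top about 10 mm below the rim. So it is past the chamfer, and I'll keep going down.

```bash

python3 -m handwheel '[[-1,0,0,0.06,0,0,0],[-1,0,0,0.06,0,0,0]]'
python3 -c "
from plant import *
o=get_obs();print(o['tool_pos'],o['force'],o['moment'])"
python3 -m handwheel '[[-1,0,0,0.06,0,0,0],[-1,0,0,0.06,0,0,0]]'
python3 -c "
from plant import *
o=get_obs();print(o['tool_pos'],o['force'],o['moment'])"
```

```text
clock: 13.52
tool_pos: [0.4717, -0.0753, 0.3218]
orientation: [180.0, -0.1, -153.9]
force: [-2.4, -1.2, 2.3]
opening: 0.0139
gripper_force: 30.0
[ 0.4716973  -0.07528241  0.32183786] [-2.40233561 -1.24338646  2.25754786] [-0.37606163  0.46893803 -0.01980193]
clock: 13.78
tool_pos: [0.4718, -0.0753, 0.3189]
orientation: [180.0, -0.0, -153.9]
force: [-2.2, -1.4, 1.1]
opening: 0.0135
gripper_force: 30.0
[ 0.47177077 -0.07527657  0.31887231] [-2.1771317  -1.39875281  1.14207515] [-0.45670551  0.69548904 -0.0622899 ]
```

```bash

python3 -m handwheel '[[-1,0.03,0,0.06,0,0,0],[-1,0,0,0.06,0,0,0]]'
python3 -c "
from plant import *
o=get_obs();print(o['tool_pos'],o['force'],o['moment'])"
python3 -m handwheel '[[-1,0,0,0.05,0,0,0],[-1,0,0,0.03,0,0,0]]'
python3 -c "
from plant import *
o=get_obs();print(o['tool_pos'],o['force'],o['moment'])"
```

```text
clock: 14.02
tool_pos: [0.4715, -0.0755, 0.3161]
orientation: [-180.0, 0.0, -153.9]
force: [-2.0, -1.0, 1.6]
opening: 0.0138
gripper_force: 30.0
[ 0.47146051 -0.07548999  0.31613004] [-2.02858718 -0.9705962   1.57744174] [-0.22872846  0.42014439 -0.05008615]
clock: 14.28
tool_pos: [0.4715, -0.0755, 0.3141]
orientation: [-180.0, 0.0, -153.9]
force: [-1.7, -1.1, 2.6]
opening: 0.0135
gripper_force: 30.0
[ 0.47149176 -0.07547902  0.31414052] [-1.70495379 -1.14089012  2.59353263] [-0.21723236  0.19455274 -0.00189551]
```

```bash

python3 -m handwheel '[[-1,0.02,0,0.04,0,0,0],[-1,0,0,0,0,0,0]]'
python3 -c "
from plant import *
o=get_obs();print(o['tool_pos'],o['orientation'],o['force'],o['moment'])"
python3 -m handwheel '[[-1,0,0,0.04,0,0,0],[-1,0,0,0,0,0,0]]'
python3 -c "
from plant import *
o=get_obs();print(o['tool_pos'],o['orientation'],o['force'],o['moment'])"
```

```text
clock: 14.52
tool_pos: [0.4709, -0.0757, 0.3131]
orientation: [180.0, -0.0, -153.9]
force: [-1.3, -0.4, 2.2]
opening: 0.014
gripper_force: 30.0
[ 0.47088305 -0.07574326  0.31309009] [ 1.79996293e+02 -9.03833227e-03 -1.53856010e+02] [-1.25145261 -0.41582783  2.21932124] [-0.20268745  0.34289835 -0.04340035]
clock: 14.78
tool_pos: [0.4709, -0.0758, 0.3121]
orientation: [180.0, -0.0, -153.9]
force: [-1.4, -1.9, 2.0]
opening: 0.0134
gripper_force: 30.0
[ 0.47091886 -0.07575067  0.31211778] [ 1.79998148e+02 -3.55479292e-03 -1.53858771e+02] [-1.38479212 -1.86356899  2.04153832] [-0.18283335  0.36421635 -0.01307042]
```

```bash
cat >> h.py <<'E'
def ringpts(c,yaw,z,tilt=0):
    a=np.radians(30+60*np.arange(6)); out=[]
    for r in(.045,.0358):
        for h in(0,.018):
            out.append([(r*np.cos(k),r*np.sin(k),h) for k in a])
    P=np.array(out).reshape(-1,3); t=np.radians(tilt); y=np.radians(yaw)
    P=P+[.135,0,0]; P=P@np.array([[np.cos(t),0,np.sin(t)],[0,1,0],[-np.sin(t),0,np.cos(t)]]).T-[.135,0,0]  # +tilt: ring lower
    R=np.array([[np.cos(y),-np.sin(y),0],[np.sin(y),np.cos(y),0],[0,0,1]])
    return (P@R.T+[c[0],c[1],z]).reshape(4,6,3)
def overlay(s,name,box,f,polys,cols):
    x0,y0,x1,y1=box
    im=cv2.resize(s["color"][y0:y1,x0:x1,::-1],None,fx=f,fy=f,interpolation=cv2.INTER_CUBIC); im=np.clip((im.astype(float)-15)*1.6,0,255).astype(np.uint8); raw=im.copy()
    for P,c in zip(polys,cols):
        q=((proj(s,P)-[x0,y0]+.5)*f-.5).round().astype(int); cv2.polylines(im,[q.reshape(-1,1,2)],True,c,1)
    return np.hstack([raw,im])
E
python3 - <<'E'
from h import *
t=snapshot("side"); R=ringpts((.5915,-.0185),26.1,.130)
th=np.linspace(0,2*np.pi,40); sh=np.c_[.5915+.047*np.cos(th),-.0185+.047*np.sin(th),0*th+.13]
im=overlay(t,"",(208,125,258,181),8,[R[0],R[1],R[3],sh],[(0,0,255),(0,160,0),(255,0,0),(255,0,255)])
cv2.imwrite("pics/o1.png",im); print(im.shape)
E
```

```text
(448, 800, 3)
```

View pics/o1.png

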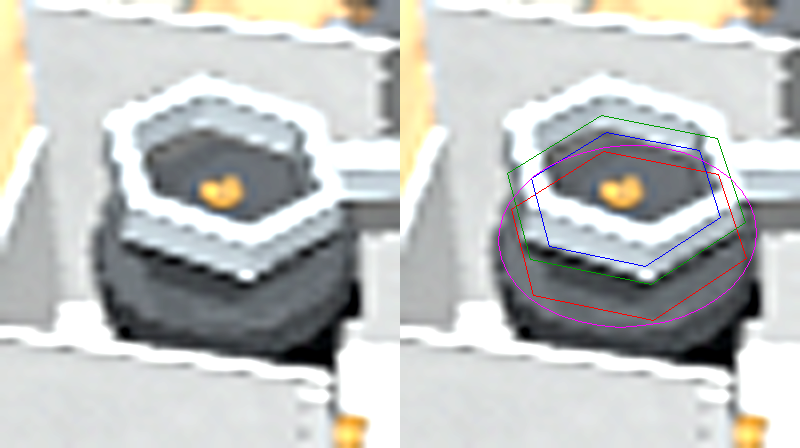

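o1 shows the ring's outer top corners at left-panel (106,118), (203,76), (322,112), (343,187), (252,238) and (128,196). The ring is about 12-25 mm above its seated place and tilted, so the spanner has pivoted in the grip instead of seating. I'll fit its pose.

```bash
python3 - <<'E'
from h import *
from scipy.optimize import least_squares
t=snapshot("side")
u=np.array([(203,76),(106,118),(128,196),(252,238),(343,187),(322,112),(250,281),(121,236)])
u=np.array([208,125])+(u+.5)/8-.5
o=get_obs(); y=np.radians(o["orientation"][2]); T=np.array([[np.cos(y),np.sin(y)],[np.sin(y),-np.cos(y)]])
def model(q):
    R=ringpts(q[:2],q[2],q[4],q[3]); P=np.vstack([R[1],R[0]]); return proj(t,P)
q0=[.592,-.0185,26.1,-8,.128]
m=model(q0)
idx=[int(np.argmin(np.hypot(*(m[:6]-a).T))) for a in u[:6]]; idx+= [6+idx[3],6+idx[2]]; print(idx)
r=least_squares(lambda q:(model(q)[idx]-u).ravel(),q0,x_scale=[.01,.01,5,5,.01]); print(r.x.round(4),(r.fun*8).round(1))
R=ringpts(*[r.x[:2],r.x[2],r.x[4],r.x[3]]); print("bottom centre",R[0].mean(0),"bottom z",R[0][:,2].round(4))
print("level centre in tool",T@(r.x[:2]-o["tool_pos"][:2]),"lid in tool",T@(np.array([.5915,-.0185])-o["tool_pos"][:2]))
# lid hexagon from side, earlier crop c3: screw
print("screw proj side now", (proj(t,[(.5915,-.0185,.154)])-[208,125]+.5)*8)
E
```

```text
[4, 5, 0, 1, 2, 3, 7, 6]
[ 5.96200e-01 -2.18000e-02  2.57162e+01 -9.71060e+00  1.23800e-01] [-0.6 -4.5  1.8 -2.7  1.8  4.3 -0.7  1.9  2.4  5.1 -3.5 -3.2 -5.1 -3.5
  3.9  2.2]
bottom centre [ 0.59442774 -0.02267032  0.14658262] bottom z [0.1532 0.1466 0.14   0.14   0.1466 0.1532]
level centre in tool [-0.13620908 -0.00678706] lid in tool [-0.13348412 -0.00173899]
screw proj side now [[224.7413399 185.7415639]]
```

The spanner pivoted about 9.7° in a shallow grip. I'll lift off, press it level on the free table at +y and regrasp it deeper.

```bash

python3 -m handwheel '[[-1,0,0,-0.6,0,0,0],[-1,0,0,-1,0,0,0],[-1,0,0,-1,0,0,0],[-1,0,0,-0.8,0,0,0],[-1,-0.49,1,0,0,0,0]]'
python3 -m handwheel '[[-1,-0.49,1,0,0,0,0],[-1,-0.49,1,0,0,0,0],[-1,-0.49,1,0,0,0,0],[-1,-0.49,1,0,0,0,0],[-1,-0.49,1,0,0,0,0]]'
python3 -m handwheel '[[-1,-0.49,1,0,0,0,0],[-1,-0.49,1,0,0,0,0],[-1,-0.49,1,0,0,0,0],[-1,-0.49,1,0,0,0,0],[-1,-0.49,1,0,0,0,0]]'
python3 -m handwheel '[[-1,-0.3,0.7,0,0,0,0],[-1,0,0,1,0,0,0],[-1,0,0,1,0,0,0],[-1,0,0,1,0,0,0],[-1,0,0,1,0,0,0]]'
python3 -m handwheel '[[-1,0,0,1,0,0,0],[-1,0,0,1,0,0,0],[-1,0,0,0.6,0,0,0],[-1,0,0,0,0,0,0]]'
```

```text
clock: 15.5
tool_pos: [0.4713, -0.0482, 0.3996]
orientation: [-179.9, 0.2, -154.0]
force: [-0.1, 1.2, -2.7]
opening: 0.0133
gripper_force: 30.0
clock: 16.12
tool_pos: [0.4706, 0.0923, 0.3979]
orientation: [180.0, 0.0, -153.8]
force: [-0.1, -1.2, -1.1]
opening: 0.0136
gripper_force: 30.0
clock: 16.75
tool_pos: [0.4705, 0.2315, 0.3979]
orientation: [180.0, 0.0, -153.8]
force: [0.6, -0.6, -1.1]
opening: 0.0135
gripper_force: 30.0
clock: 17.38
tool_pos: [0.4697, 0.2496, 0.2968]
orientation: [180.0, 0.0, -153.9]
force: [1.0, -0.0, -1.5]
opening: 0.0138
gripper_force: 30.0
clock: 17.88
tool_pos: [0.4696, 0.2494, 0.2315]
orientation: [-180.0, -0.1, -153.9]
force: [-0.0, -0.1, -1.8]
opening: 0.0139
gripper_force: 30.0
```

```bash

python3 -m handwheel '[[-1,0,0,0.8,0,0,0],[-1,0,0,0.5,0,0,0],[-1,0,0,0.2,0,0,0],[-1,0,0,0.1,0,0,0],[-1,0,0,0.1,0,0,0]]'
python3 -m handwheel '[[-1,0,0,0.08,0,0,0],[-1,0,0,0.08,0,0,0],[-1,0,0,0.06,0,0,0],[-1,0,0,0,0,0,0]]'
python3 -c "
from plant import *
o=get_obs();print(o['tool_pos'],o['orientation'],o['force'],o['moment'])"
```

```text
clock: 18.5
tool_pos: [0.4701, 0.2498, 0.1902]
orientation: [180.0, 0.1, -153.8]
force: [1.5, 0.5, 1.4]
opening: 0.0135
gripper_force: 30.0
clock: 19.0
tool_pos: [0.4701, 0.2499, 0.1844]
orientation: [180.0, 0.1, -153.8]
force: [1.9, 2.1, 2.5]
opening: 0.0137
gripper_force: 30.0
[0.47007706 0.24991101 0.18439605] [ 1.79975522e+02  6.71921306e-02 -1.53849894e+02] [1.90128394 2.08098739 2.46757951] [ 0.57089077 -0.74611449 -0.02259911]
```

```bash

python3 -m handwheel '[[-0.3,0,0,0,0,0,0],[-0.3,0,0,0,0,0,0],[-0.3,0,0,0,0,0,0]]'
python3 -m handwheel '[[-0.3,0,0,0.12,0,0,0],[-0.3,0,0,0.07,0,0,0],[-1,0,0,0,0,0,0],[-1,0,0,0,0,0,0],[-1,0,0,0,0,0,0]]'
python3 -m handwheel '[[-1,0,0,0,0,0,0],[-1,0,0,0,0,0,0]]'
python3 - <<'E'
from h import *
o=get_obs();print(o['tool_pos'],o['orientation'],o['force'],o['moment'],o['opening'])
t=snapshot("side")
y=o["orientation"][2]; a=np.radians(y)
# predicted ring rim vs picture, side view unoccluded
c=o["tool_pos"][:2]-.134*np.array([np.cos(a),np.sin(a)]); R=ringpts(c,y+180,0)
q=proj(t,R[1]); print(q.round(1)); x0,y0=(q.min(0)-12).astype(int); x1,y1=(q.max(0)+12).astype(int); print(x0,y0,x1,y1)
f=min(800//(2*(x1-x0)),8); im=overlay(t,"",(x0,y0,x1,y1),f,[R[0],R[1],R[3]],[(0,0,255),(0,160,0),(255,0,0)]); print(f,im.shape); cv2.imwrite("pics/o2.png",im)
g=snapshot("top"); cv2.imwrite("pics/raw2.png",g["color"][:,:,::-1]); np.save("side2.npy",t["color"])
E
```

```text
clock: 19.38
tool_pos: [0.4694, 0.2491, 0.1838]
orientation: [-180.0, -0.1, -153.9]
force: [-0.1, 0.2, 0.3]
opening: 0.0298
gripper_force: 0.0
clock: 20.0
tool_pos: [0.4698, 0.2495, 0.1794]
orientation: [180.0, 0.0, -153.9]
force: [0.7, -0.8, -1.7]
opening: 0.0137
gripper_force: 30.0
clock: 20.25
tool_pos: [0.4698, 0.2496, 0.1794]
orientation: [180.0, 0.0, -153.9]
force: [0.0, -0.1, -1.0]
opening: 0.0136
gripper_force: 30.0
[0.46977495 0.24955501 0.17940902] [ 1.79999050e+02  1.37962107e-03 -1.53854839e+02] [ 0.01360991 -0.11618501 -0.96252699] [ 0.10950608 -0.04376417 -0.01564029] 0.013591288544465733
[[193.1 281.8]
 [209.6 286.4]
 [223.2 275.3]
 [220.2 260.4]
 [204.3 256.3]
 [190.9 266.6]]
178 244 235 298
7 (378, 798, 3)
```

View pics/o2.png

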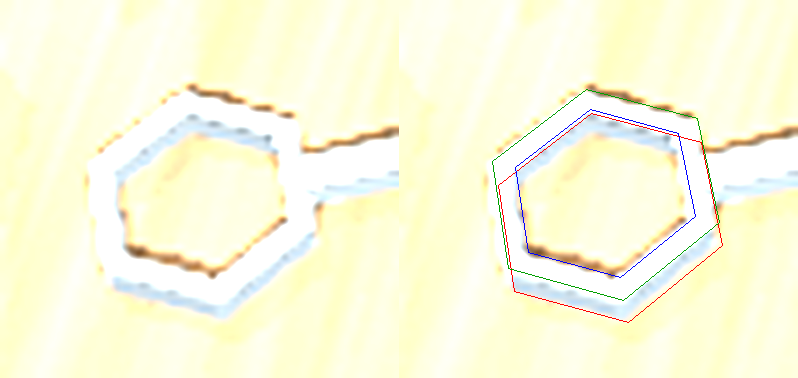

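o2 shows the spanner flat on the table, and the ring matches the prediction (134 mm from the tool) within about 1 mm. Lifting and going back over the lid.

```bash

python3 -m handwheel '[[-1,0,0,-0.4,0,0,0],[-1,0,0,-1,0,0,0],[-1,0,0,-1,0,0,0],[-1,0,0,-1,0,0,0],[-1,0,0,-1,0,0,0]]'
python3 -m handwheel '[[-1,0,0,-1,0,0,0],[-1,0,0,-1,0,0,0],[-1,0,0,-1,0,0,0],[-1,0,0,-1,0,0,0],[-1,0.475,-0.979,0,0,0,0]]'
python3 -m handwheel '[[-1,0.475,-0.979,0,0,0,0],[-1,0.475,-0.979,0,0,0,0],[-1,0.475,-0.979,0,0,0,0],[-1,0.475,-0.979,0,0,0,0],[-1,0.475,-0.979,0,0,0,0]]'
python3 -m handwheel '[[-1,0.475,-0.979,0,0,0,0],[-1,0.475,-0.979,0,0,0,0],[-1,0.475,-0.979,0,0,0,0],[-1,0.475,-0.979,0,0,0,0],[-1,0.475,-0.979,0,0,0,0]]'
python3 -m handwheel '[[-1,0.475,-0.979,0,0,0,0],[-1,0,0,0.8,0,0,0],[-1,0,0,0.8,0,0,0],[-1,0,0,0.4,0,0,0],[-1,0,0,0,0,0,0]]'
python3 - <<'E'
from h import *
o=get_obs();print(o['tool_pos'],o['orientation'],o['force'],o['moment'])
for n in("side","top"): cv2.imwrite(f"pics/h_{n}.png",snapshot(n)["color"][:,:,::-1])
E
```

```text
clock: 20.98
tool_pos: [0.4695, 0.2492, 0.2908]
orientation: [180.0, -0.0, -153.9]
force: [0.2, 0.3, -2.0]
opening: 0.0138
gripper_force: 30.0
clock: 21.6
tool_pos: [0.4701, 0.2228, 0.3918]
orientation: [179.9, 0.2, -153.8]
force: [-0.1, -0.0, -3.4]
opening: 0.0139
gripper_force: 30.0
clock: 22.22
tool_pos: [0.4695, 0.0843, 0.389]
orientation: [180.0, -0.1, -153.9]
force: [0.1, -0.4, -1.6]
opening: 0.0138
gripper_force: 30.0
clock: 22.85
tool_pos: [0.4699, -0.0514, 0.389]
orientation: [180.0, -0.1, -153.9]
force: [0.3, -0.0, -1.8]
opening: 0.0137
gripper_force: 30.0
clock: 23.48
tool_pos: [0.4707, -0.0773, 0.3389]
orientation: [180.0, -0.1, -153.9]
force: [-0.1, 0.4, -1.1]
opening: 0.0138
gripper_force: 30.0
[ 0.47067351 -0.07727468  0.33886931] [ 1.79974844e+02 -1.00803704e-01 -1.53870476e+02] [-0.05428497  0.43776503 -1.11390628] [-0.06489358  0.18717791 -0.01375702]
```

```bash
cat > f.py <<'E'
from h import *
o=get_obs(); y=np.radians(o["orientation"][2]); T=np.array([[np.cos(y),np.sin(y),0],[np.sin(y),-np.cos(y),0],[0,0,-1]])
print("bottom z %.4f"%(o["tool_pos"][2]-.1794),"xy",o["tool_pos"][:2].round(4),"yaw",o["orientation"].round(2),"F_tool",(T@o["force"]).round(2),"M_tool",(T@o["moment"]).round(3))
E
python3 f.py
python3 -m handwheel '[[-1,0.015,0.015,0.2,0,0,0],[-1,0,0,0.12,0,0,0],[-1,0,0,0,0,0,0]]' | head -0; python3 f.py
python3 -m handwheel '[[-1,0,0,0.08,0,0,0],[-1,0,0,0,0,0,0]]' | head -0; python3 f.py
python3 -m handwheel '[[-1,0,0,0.08,0,0,0],[-1,0,0,0,0,0,0]]' | head -0; python3 f.py
```

```text
bottom z 0.1605 xy [ 0.4713 -0.077 ] yaw [-1.7998e+02  2.0000e-02 -1.5384e+02] F_tool [-0.27 -0.13  3.29] M_tool [-0.007  0.113  0.003]
bottom z 0.1518 xy [ 0.4707 -0.0767] yaw [ 1.7999e+02 -2.0000e-02 -1.5385e+02] F_tool [ 0.2  -0.14  1.63] M_tool [-0.033  0.12  -0.017]
bottom z 0.1499 xy [ 0.4707 -0.0767] yaw [ 1.8000e+02 -1.0000e-02 -1.5386e+02] F_tool [-0.54  0.26  2.38] M_tool [-0.071  0.176 -0.001]
bottom z 0.1478 xy [ 0.4707 -0.0767] yaw [ 1.7999e+02 -1.0000e-02 -1.5386e+02] F_tool [0.09 0.38 2.36] M_tool [-0.036  0.165  0.02 ]Exception ignored on flushing sys.stdout:
BrokenPipeError: [Errno 32] Broken pipe
Exception ignored on flushing sys.stdout:
BrokenPipeError: [Errno 32] Broken pipe
Exception ignored on flushing sys.stdout:
BrokenPipeError: [Errno 32] Broken pipe
```

```bash

python3 -m handwheel '[[-1,0,0,0.08,0,0,0],[-1,0,0,0,0,0,0]]' >/dev/null; python3 f.py
python3 -m handwheel '[[-1,0,0,0.06,0,0,0],[-1,0,0,0,0,0,0]]' >/dev/null; python3 f.py
python3 -m handwheel '[[-1,0,0,0.06,0,0,0],[-1,0,0,0,0,0,0]]' >/dev/null; python3 f.py
```

```text
bottom z 0.1461 xy [ 0.4708 -0.0768] yaw [-1.7999e+02  1.0000e-02 -1.5385e+02] F_tool [ 0.97  0.01 -1.13] M_tool [-0.147  0.283 -0.002]
bottom z 0.1447 xy [ 0.4708 -0.0768] yaw [-1.7999e+02  2.0000e-02 -1.5385e+02] F_tool [ 1.04 -0.17 -2.78] M_tool [-0.14   0.455 -0.035]
bottom z 0.1430 xy [ 0.4707 -0.0768] yaw [-180.     -0.   -153.86] F_tool [ 2.39  0.12 -1.78] M_tool [-0.087  0.547 -0.085]
```

```bash

python3 -m handwheel '[[-1,0,0,-0.2,0,0,0],[-1,0.06,0,0,0,0,0],[-1,0,0,0.1,0,0,0],[-1,0,0,0,0,0,0]]' >/dev/null; python3 f.py
python3 -m handwheel '[[-1,0,0,0.08,0,0,0],[-1,0,0,0,0,0,0]]' >/dev/null; python3 f.py
python3 -m handwheel '[[-1,0,0,0.06,0,0,0],[-1,0,0,0,0,0,0]]' >/dev/null; python3 f.py
python3 -m handwheel '[[-1,0,0,0.06,0,0,0],[-1,0,0,0,0,0,0]]' >/dev/null; python3 f.py
```

```text
bottom z 0.1451 xy [ 0.4693 -0.0774] yaw [ 1.7998e+02 -3.0000e-02 -1.5386e+02] F_tool [-0.49  0.16  2.  ] M_tool [-0.114  0.123 -0.04 ]
bottom z 0.1435 xy [ 0.4695 -0.0774] yaw [-1.8000e+02  1.0000e-02 -1.5385e+02] F_tool [ 0.15  0.5  -0.06] M_tool [-0.168  0.033 -0.069]
bottom z 0.1421 xy [ 0.4695 -0.0773] yaw [-1.8000e+02  3.0000e-02 -1.5385e+02] F_tool [-0.52  0.82 -0.04] M_tool [-0.533 -0.29  -0.054]
bottom z 0.1406 xy [ 0.4695 -0.0774] yaw [-1.7999e+02  3.0000e-02 -1.5385e+02] F_tool [-0.47  0.85 -1.34] M_tool [-0.559 -0.159 -0.118]
```

```bash

python3 -m handwheel '[[-1,0,0,-0.2,0,0,0],[-1,-0.01,0.05,0,0,0,0],[-1,0,0,0.1,0,0,0],[-1,0,0,0,0,0,0]]' >/dev/null; python3 f.py
python3 -m handwheel '[[-1,0,0,0.08,0,0,0],[-1,0,0,0,0,0,0]]' >/dev/null; python3 f.py
python3 -m handwheel '[[-1,0,0,0.06,0,0,0],[-1,0,0,0,0,0,0]]' >/dev/null; python3 f.py
python3 -m handwheel '[[-1,0,0,0.06,0,0,0],[-1,0,0,0,0,0,0]]' >/dev/null; python3 f.py
```

```text
bottom z 0.1428 xy [ 0.469  -0.0762] yaw [-1.8000e+02 -2.0000e-02 -1.5386e+02] F_tool [ 0.03 -0.67  0.63] M_tool [0.136 0.066 0.023]
bottom z 0.1410 xy [ 0.4691 -0.0762] yaw [-1.7999e+02  1.0000e-02 -1.5386e+02] F_tool [-0.08 -0.7  -1.14] M_tool [0.101 0.05  0.088]
bottom z 0.1396 xy [ 0.4692 -0.0762] yaw [-1.7999e+02  2.0000e-02 -1.5386e+02] F_tool [-0.12  0.04 -1.25] M_tool [ 0.146 -0.111  0.137]
bottom z 0.1380 xy [ 0.4692 -0.0762] yaw [-1.8000e+02  1.0000e-02 -1.5385e+02] F_tool [-0.24 -0.51 -2.16] M_tool [ 0.059 -0.179  0.027]
```

```bash
python3 - <<'E'
from h import *
from scipy.optimize import least_squares
t=snapshot("side")
u=np.array([(268,136),(215,163),(214,207),(266,236),(342,205),(331,152)]); u=np.array([190,120])+(u+.5)/6-.5
def m(q):
    a=np.radians(q[2]+60*np.arange(6)); return proj(t,np.c_[q[0]+q[3]*np.cos(a),q[1]+q[3]*np.sin(a),0*a+.148])
q0=[.5915,-.0185,56.,.033]
M=m(q0); idx=[int(np.argmin(np.hypot(*(M-a).T))) for a in u]; print(idx)
r=least_squares(lambda q:(m(q)[idx]-u).ravel(),q0,x_scale=[.01,.01,5,.01]); print(r.x,(r.fun*6).round(1))
# spanner tilt now: bright ring extent vs predicted, side view; lid screw centroid
for n in("side","top"):
    s=snapshot(n); c=s["color"].astype(int); p=proj(s,[(.5915,-.0185,.154)])[0]; x,y=p.round().astype(int)
    w=c[y-6:y+7,x-6:x+7]; k=np.clip(w[...,0]-w[...,2]-40,0,None); yy,xx=np.mgrid[-6:7,-6:7]
    cen=np.array([x+(k*xx).sum()/k.sum(),y+(k*yy).sum()/k.sum()]); print(n,"screw",cen,"pred",p,at(s,cen,.153))
E
python3 -m handwheel '[[-1,0,0,-0.6,0,0,0],[-1,0,0,0,0,0,0]]' >/dev/null; python3 f.py
python3 - <<'E'
from h import *
for n in("side","top"): cv2.imwrite(f"pics/k_{n}.png",snapshot(n)["color"][:,:,::-1])
E
```

```text
[4, 5, 0, 1, 2, 3]
[ 5.92532985e-01 -1.49308832e-02  4.57249556e+01  3.38613440e-02] [ 3.4 -1.5 -3.7 -2.1 -2.6  3.2  8.1 -3.2 -6.8 -0.1  1.7  3.8]
side screw [235.10136986 148.68630137] pred [235.59266749 147.71769549] [ 0.59217895 -0.01533606  0.153     ]
top screw [288.68475992 174.88308977] pred [288.7344853  174.75941667] [ 0.59127068 -0.01844666  0.153     ]
bottom z 0.1542 xy [ 0.4692 -0.0761] yaw [-1.7998e+02  7.0000e-02 -1.5384e+02] F_tool [0.36 0.27 1.41] M_tool [-0.045  0.131  0.002]
```

```bash
python3 - <<'E'
from h import *
from scipy.ndimage import map_coordinates
f=1.5625
for n in("side","top"):
    s=snapshot(n); im=cv2.imread(f"pics/{n}0.png").astype(float).mean(2)
    im=cv2.GaussianBlur(im,(0,0),1.0); gx=cv2.Sobel(im,-1,1,0);gy=cv2.Sobel(im,-1,0,1)
    def score(cx,cy,a,R,z):
        k=np.radians(a+60*np.arange(7)); P=np.c_[cx+R*np.cos(k),cy+R*np.sin(k),0*k+z]
        q=(proj(s,P)+.5)*f-.5; tot=0
        for i in range(6):
            w=np.linspace(.08,.92,25)[:,None]; L=q[i]*(1-w)+q[i+1]*w; d=q[i+1]-q[i]; d/=np.hypot(*d); 
            g=map_coordinates(gx,[L[:,1],L[:,0]],order=1)*d[1]-map_coordinates(gy,[L[:,1],L[:,0]],order=1)*d[0]
            tot+=min(abs(g.mean()),60)   # sign-consistent edge
        return tot
    c0=(.5922,-.0153) if n=="side" else (.5913,-.0184)
    for lab,rz in (("top",[(.0312,.150)]),("top+cham",[(.0312,.150),(.0346,.146)]),("cham",[(.0346,.146)])):
        best=sorted([(sum(score(c0[0]+dx,c0[1]+dy,a,R,z) for R,z in rz),a,dx,dy) for a in np.arange(30,90,1.) for dx in np.arange(-.002,.0021,.001) for dy in np.arange(-.002,.0021,.001)],reverse=True)
        print(n,lab,[(round(b[0]),b[1],round(b[2],3),round(b[3],3)) for b in best[:4]], "best per angle",{int(a):round(max(b[0] for b in best if b[1]==a)) for a in range(38,70,3)})
E
```

```text
side top [(250, np.float64(49.0), np.float64(-0.002), np.float64(0.002)), (250, np.float64(48.0), np.float64(-0.002), np.float64(0.002)), (250, np.float64(50.0), np.float64(-0.002), np.float64(0.002)), (250, np.float64(47.0), np.float64(-0.002), np.float64(0.002))] best per angle {38: 233, 41: 240, 44: 246, 47: 250, 50: 250, 53: 246, 56: 240, 59: 232, 62: 232, 65: 236, 68: 234}
side top+cham [(532, np.float64(66.0), np.float64(-0.002), np.float64(-0.002)), (531, np.float64(65.0), np.float64(-0.002), np.float64(-0.002)), (531, np.float64(64.0), np.float64(-0.002), np.float64(-0.002)), (531, np.float64(63.0), np.float64(-0.002), np.float64(-0.002))] best per angle {38: 504, 41: 500, 44: 499, 47: 496, 50: 502, 53: 517, 56: 526, 59: 530, 62: 531, 65: 531, 68: 528}
side cham [(303, np.float64(54.0), np.float64(-0.002), np.float64(-0.002)), (303, np.float64(53.0), np.float64(-0.002), np.float64(-0.002)), (303, np.float64(55.0), np.float64(-0.002), np.float64(-0.002)), (303, np.float64(56.0), np.float64(-0.002), np.float64(-0.002))] best per angle {38: 296, 41: 298, 44: 301, 47: 300, 50: 29
[... 485 characters left out ...]
 np.float64(0.002)), (268, np.float64(51.0), np.float64(0.002), np.float64(0.002)), (267, np.float64(49.0), np.float64(0.002), np.float64(0.002)), (267, np.float64(52.0), np.float64(0.002), np.float64(0.002))] best per angle {38: 235, 41: 248, 44: 258, 47: 265, 50: 268, 53: 265, 56: 257, 59: 245, 62: 233, 65: 222, 68: 211}
top cham [(135, np.float64(48.0), np.float64(0.002), np.float64(0.002)), (135, np.float64(49.0), np.float64(0.002), np.float64(0.002)), (135, np.float64(50.0), np.float64(0.002), np.float64(0.002)), (135, np.float64(47.0), np.float64(0.002), np.float64(0.002))] best per angle {38: 122, 41: 128, 44: 132, 47: 135, 50: 135, 53: 133, 56: 127, 59: 119, 62: 111, 65: 104, 68: 96}
```

The image fit puts the lid hexagon at about 51°, not 56°, so the spanner was about 5° out, beyond its play. I'll turn it about 4.6° clockwise about the lid's axis, take out the small pivot with the wrist, and retry.

```bash

python3 -m handwheel '[[-1,-0.01,0.215,0,0,0,0.38],[-1,-0.01,0.215,0,0,0,0.38],[-1,-0.3,0,0,0,0.42,0],[-1,0,0,0,0,0,0]]' >/dev/null; python3 f.py
python3 -m handwheel '[[-1,-0.01,0,0.2,0,0,0],[-1,0,0,0,0,0,0]]' >/dev/null; python3 f.py
python3 -m handwheel '[[-1,-0.01,0,0.1,0,0,0],[-1,0,0,0,0,0,0]]' >/dev/null; python3 f.py
python3 -m handwheel '[[-1,-0.01,0,0.1,0,0,0],[-1,0,0,0,0,0,0]]' >/dev/null; python3 f.py
```

```text
bottom z 0.1525 xy [ 0.4723 -0.0633] yaw [ 179.99   -2.57 -158.4 ] F_tool [ 0.75 -0.47  1.17] M_tool [-0.008 -0.02   0.034]
bottom z 0.1474 xy [ 0.4716 -0.0636] yaw [ 179.98   -2.53 -158.43] F_tool [ 0.98 -0.38  1.9 ] M_tool [ 0.005 -0.093 -0.034]
bottom z 0.1453 xy [ 0.4719 -0.0635] yaw [ 179.99   -2.54 -158.42] F_tool [-0.33  0.38  1.58] M_tool [-0.01  -0.047 -0.023]
bottom z 0.1428 xy [ 0.4721 -0.0634] yaw [ 179.99   -2.54 -158.42] F_tool [0.11 1.14 1.93] M_tool [-0.058 -0.015 -0.003]
```

```bash

python3 -m handwheel '[[-1,-0.01,0,0.1,0,0,0],[-1,0,0,0,0,0,0]]' >/dev/null; python3 f.py
python3 -m handwheel '[[-1,-0.01,0,0.1,0,0,0],[-1,0,0,0,0,0,0]]' >/dev/null; python3 f.py
python3 -m handwheel '[[-1,-0.01,0,0.1,0,0,0],[-1,0,0,0,0,0,0]]' >/dev/null; python3 f.py
```

```text
bottom z 0.1402 xy [ 0.4723 -0.0633] yaw [ 179.99   -2.55 -158.42] F_tool [-0.05 -0.37  2.55] M_tool [-0.034 -0.05   0.052]
bottom z 0.1378 xy [ 0.4724 -0.0633] yaw [ 180.     -2.54 -158.42] F_tool [ 0.41 -0.33  2.78] M_tool [-0.016 -0.009  0.02 ]
bottom z 0.1352 xy [ 0.4726 -0.0632] yaw [ 180.     -2.54 -158.42] F_tool [0.37 0.49 2.65] M_tool [-0.013 -0.034 -0.028]
```

```bash

python3 -m handwheel '[[-1,-0.005,0,0.1,0,0,0],[-1,0,0,0,0,0,0]]' >/dev/null; python3 f.py
python3 -m handwheel '[[-1,-0.005,0,0.06,0,0,0],[-1,0,0,0,0,0,0]]' >/dev/null; python3 f.py
python3 -m handwheel '[[-1,0,0,0.04,0,0,0],[-1,0,0,0,0,0,0]]' >/dev/null; python3 f.py
python3 -m handwheel '[[-1,0,0,0.04,0,0,0],[-1,0,0,0,0,0,0]]' >/dev/null; python3 f.py
```

```text
bottom z 0.1327 xy [ 0.4726 -0.0632] yaw [ 180.     -2.54 -158.42] F_tool [-1.09 -0.58  2.13] M_tool [-0.032 -0.03   0.038]
bottom z 0.1314 xy [ 0.4728 -0.0632] yaw [-180.     -2.52 -158.42] F_tool [0.57 1.09 0.78] M_tool [-0.014 -0.101 -0.016]
bottom z 0.1305 xy [ 0.4727 -0.0632] yaw [-180.     -2.51 -158.42] F_tool [ 0.36  0.16 -0.1 ] M_tool [-0.027 -0.101  0.026]
bottom z 0.1296 xy [ 0.4727 -0.0632] yaw [-179.99   -2.5  -158.41] F_tool [ 2.1  -1.33 -0.6 ] M_tool [-0.106  0.062  0.024]
```

Seated (contact at about 131 mm, near-zero load). First clockwise stroke.

```bash

python3 -m handwheel '[[-1,0,0,0,0,0,0],[-1,-0.006,0.176,0,-0.015,0,0.333],[-1,-0.006,0.176,0,-0.015,0,0.333],[-1,-0.012,0.351,0,-0.029,0,0.667],[-1,-0.012,0.351,0,-0.029,0,0.667]]' >/dev/null; python3 f.py
python3 -m handwheel '[[-1,-0.012,0.351,0,-0.029,0,0.667],[-1,-0.012,0.351,0,-0.029,0,0.667],[-1,0,0,0,0,0,0]]' >/dev/null; python3 f.py
```

```text
bottom z 0.1295 xy [ 0.4654 -0.038 ] yaw [-179.95   -2.56 -170.55] F_tool [ 1.42 -3.01 -1.31] M_tool [ 1.181  0.214 -0.305]
bottom z 0.1294 xy [ 0.4637 -0.0203] yaw [-179.97   -2.56 -178.37] F_tool [ 2.2  -0.99 -2.55] M_tool [ 0.479  0.719 -0.136]
```

```bash

python3 -m handwheel '[[-1,-0.008,0.351,0,-0.029,0,0.667],[-1,-0.008,0.351,0,-0.029,0,0.667],[-1,-0.008,0.351,0,-0.029,0,0.667],[-1,-0.008,0.351,0,-0.029,0,0.667],[-1,-0.008,0.351,0,-0.029,0,0.667]]' >/dev/null; python3 f.py
python3 -m handwheel '[[-1,-0.012,0.351,0,-0.029,0,0.667],[-1,-0.012,0.351,0,-0.029,0,0.667],[-1,-0.012,0.351,0,-0.029,0,0.667],[-1,0,0,0,0,0,0]]' >/dev/null; python3 f.py
```

```text
bottom z 0.1292 xy [0.4696 0.0228] yaw [-179.95   -2.55  161.53] F_tool [ 1.83 -1.5  -1.29] M_tool [ 0.574  0.276 -0.458]
bottom z 0.1290 xy [0.4805 0.0473] yaw [-179.97   -2.58  149.61] F_tool [ 6.29  0.03 -2.78] M_tool [-0.226  1.734 -0.421]
```

```bash

python3 -m handwheel '[[-1,0.03,0.351,0,-0.029,0,0.667],[-1,-0.002,0.351,0,-0.029,0,0.667],[-1,0,0,0,0,0,0]]' >/dev/null; python3 f.py
```

```text
bottom z 0.1294 xy [0.49   0.0623] yaw [179.97  -2.49 141.66] F_tool [ 1.55  1.08 -0.84] M_tool [-0.398  0.021 -0.386]
```

```bash

python3 -m handwheel '[[-1,-0.01,-0.307,0,0.026,0,-0.583],[-1,0,0,0,0,0,0]]' >/dev/null; python3 f.py
python3 -m handwheel '[[-1,0.012,0,-0.26,0,0,0],[-1,0.012,0,-0.26,0,0,0],[-1,0.023,0,-0.52,0,0,0],[-1,0,0,0,0,0,0]]' >/dev/null; python3 f.py
python3 -m handwheel '[[-1,-0.0275,-0.526,0,0.044,0,-1],[-1,-0.0275,-0.526,0,0.044,0,-1],[-1,-0.0275,-0.526,0,0.044,0,-1],[-1,-0.0275,-0.526,0,0.044,0,-1],[-1,-0.0275,-0.526,0,0.044,0,-1]]' >/dev/null; python3 f.py
python3 -m handwheel '[[-1,-0.0275,-0.526,0,0.044,0,-1],[-1,-0.0275,-0.526,0,0.044,0,-1],[-1,-0.0275,-0.526,0,0.044,0,-1],[-1,-0.0275,-0.526,0,0.044,0,-1],[-1,-0.0275,-0.526,0,0.044,0,-1]]' >/dev/null
python3 -m handwheel '[[-1,0,0,0,0,0,0]]'>/dev/null; python3 f.py
```

```text
bottom z 0.1296 xy [0.4852 0.0557] yaw [179.95  -2.47 145.1 ] F_tool [ 0.62  1.56 -0.85] M_tool [-0.357 -0.314 -0.326]
bottom z 0.1570 xy [0.4862 0.0556] yaw [179.9   -2.32 145.02] F_tool [-10.43   0.11   5.16] M_tool [-0.254 -3.972 -0.213]
bottom z 0.1566 xy [ 0.4645 -0.0051] yaw [179.9   -2.19 175.21] F_tool [-10.77   2.61   3.73] M_tool [-0.621 -4.107  0.388]
bottom z 0.1561 xy [ 0.4756 -0.0694] yaw [-179.94   -2.27 -154.96] F_tool [-6.64 -0.97  1.75] M_tool [ 0.37  -2.696  0.378]
```

The ring stuck on the hexagon and pivoted in the grip, so the return swing carried the lid back. I'll lower again to re-level and re-seat it.

```bash

python3 -m handwheel '[[-1,-0.02,0,0.4,0,0,0],[-1,-0.02,0,0.4,0,0,0],[-1,0,0,0.1,0,0,0],[-1,0,0,0,0,0,0]]'|head -1; python3 f.py
python3 -m handwheel '[[-1,0,0,0.1,0,0,0],[-1,0,0,0.06,0,0,0],[-1,0,0,0,0,0,0]]'>/dev/null; python3 f.py
```

```text
clock: 36.42
bottom z 0.1322 xy [ 0.4738 -0.0695] yaw [-179.99   -2.61 -154.94] F_tool [-0.05 -1.66  0.11] M_tool [ 0.558 -0.525  0.265]
bottom z 0.1286 xy [ 0.4736 -0.0696] yaw [-179.98   -2.58 -154.94] F_tool [ 1.58 -1.47 -2.98] M_tool [0.557 0.273 0.243]
```

```bash

python3 -m handwheel '[[-1,-0.012,0.351,0,-0.029,0,0.667],[-1,-0.012,0.351,0,-0.029,0,0.667],[-1,-0.012,0.351,0,-0.029,0,0.667],[-1,-0.012,0.351,0,-0.029,0,0.667],[-1,-0.012,0.351,0,-0.029,0,0.667]]' >/dev/null; python3 f.py
python3 -m handwheel '[[-1,-0.012,0.351,0,-0.029,0,0.667],[-1,-0.012,0.351,0,-0.029,0,0.667],[-1,-0.012,0.351,0,-0.029,0,0.667],[-1,-0.012,0.351,0,-0.029,0,0.667],[-1,-0.012,0.351,0,-0.029,0,0.667]]' >/dev/null; python3 f.py
python3 -m handwheel '[[-1,-0.012,0.351,0,-0.029,0,0.667],[-1,-0.012,0.351,0,-0.029,0,0.667],[-1,-0.012,0.351,0,-0.029,0,0.667],[-1,-0.012,0.351,0,-0.029,0,0.667],[-1,-0.012,0.351,0,-0.029,0,0.667]]' >/dev/null; python3 f.py
python3 -m handwheel '[[-1,-0.012,0.351,0,-0.029,0,0.667],[-1,0,0,0,0,0,0],[-1,-0.01,-0.307,0,0.026,0,-0.583],[-1,0,0,-0.03,0,0,0]]' >/dev/null; python3 f.py
```

```text
bottom z 0.1289 xy [ 0.4626 -0.0273] yaw [-179.92   -2.49 -175.05] F_tool [-0.59 -3.41 -2.33] M_tool [ 1.343 -0.863 -0.226]
bottom z 0.1287 xy [0.4663 0.0165] yaw [-179.94   -2.49  164.95] F_tool [-0.37 -1.74 -2.85] M_tool [ 0.72  -0.886 -0.38 ]
bottom z 0.1283 xy [0.4845 0.0563] yaw [-179.92   -2.53  144.93] F_tool [ 1.96 -0.71 -2.16] M_tool [ 0.067  0.308 -0.603]
bottom z 0.1293 xy [0.4854 0.0568] yaw [179.99  -2.47 144.52] F_tool [ 1.11  2.59 -0.99] M_tool [-1.031  0.215 -0.342]
```

```bash

python3 -m handwheel '[[-1,0.02,0.05,0,0,0,0],[-1,0,0,0,0,0,0]]' >/dev/null; python3 f.py
python3 -m handwheel '[[-1,0.005,0,-0.1,0,0,0],[-1,0,0,0,0,0,0]]' >/dev/null; python3 f.py
python3 -m handwheel '[[-1,0.005,0,-0.1,0,0,0],[-1,0,0,0,0,0,0]]' >/dev/null; python3 f.py
```

```text
bottom z 0.1291 xy [0.4859 0.0581] yaw [-179.95   -2.48  144.44] F_tool [ 0.73  1.75 -2.05] M_tool [-0.703 -0.29  -0.177]
bottom z 0.1313 xy [0.4856 0.0579] yaw [-179.92   -2.52  144.45] F_tool [-1.83  1.64  1.52] M_tool [-0.751 -0.633 -0.255]
bottom z 0.1340 xy [0.4855 0.0579] yaw [-179.92   -2.51  144.45] F_tool [-2.06  1.4   2.63] M_tool [-0.49  -0.641 -0.236]
```

```bash

python3 -m handwheel '[[-1,-0.04,0.06,0,0,0,0],[-1,0,0,0,0,0,0]]' >/dev/null; python3 f.py
python3 -m handwheel '[[-1,0.005,0,-0.12,0,0,0],[-1,0,0,0,0,0,0]]' >/dev/null; python3 f.py
python3 -m handwheel '[[-1,0.005,0,-0.12,0,0,0],[-1,0,0,0,0,0,0]]' >/dev/null; python3 f.py
```

```text
bottom z 0.1337 xy [0.487  0.0585] yaw [-179.88   -2.55  144.44] F_tool [1.76 0.43 1.54] M_tool [0.088 0.248 0.025]
bottom z 0.1370 xy [0.4871 0.0586] yaw [-179.92   -2.53  144.45] F_tool [ 1.12 -0.06  1.39] M_tool [ 0.155  0.54  -0.013]
bottom z 0.1401 xy [0.4872 0.0586] yaw [-179.94   -2.52  144.46] F_tool [1.14 0.13 1.76] M_tool [ 0.228  0.743 -0.04 ]
```

```bash

python3 -m handwheel '[[-1,0.03,0,-0.08,0,0,0],[-1,0,0,0,0,0,0]]' >/dev/null; python3 f.py
python3 -m handwheel '[[-1,0.005,0,-0.12,0,0,0],[-1,0,0,0,0,0,0]]' >/dev/null; python3 f.py
python3 -m handwheel '[[-1,0.005,0,-0.12,0,0,0],[-1,0,0,0,0,0,0]]' |head -1; python3 f.py
```

```text
bottom z 0.1424 xy [0.4871 0.0591] yaw [-179.98   -2.46  144.48] F_tool [0.19 0.35 0.55] M_tool [ 0.078 -0.057  0.048]
bottom z 0.1454 xy [0.487  0.0591] yaw [-179.98   -2.47  144.47] F_tool [ 0.27 -0.22  1.16] M_tool [ 0.023 -0.064  0.011]
clock: 41.42
bottom z 0.1483 xy [0.4869 0.0591] yaw [-179.97   -2.48  144.47] F_tool [-0.35 -0.01  1.36] M_tool [ 0.003 -0.092 -0.042]
```

Unloading the side forces let the ring come free. Raise, swing back 60° counter-clockwise, and reseat.

```bash

python3 -m handwheel '[[-1,0.01,0,-0.24,0,0,0],[-1,0.01,0,-0.24,0,0,0],[-1,0,0,0,0,0,0]]' >/dev/null; python3 f.py
python3 -m handwheel '[[-1,-0.028,-0.538,0,0.044,0,-1],[-1,-0.028,-0.538,0,0.044,0,-1],[-1,-0.028,-0.538,0,0.044,0,-1],[-1,-0.028,-0.538,0,0.044,0,-1],[-1,-0.028,-0.538,0,0.044,0,-1]]' >/dev/null; python3 f.py
python3 -m handwheel '[[-1,-0.028,-0.538,0,0.044,0,-1],[-1,-0.028,-0.538,0,0.044,0,-1],[-1,-0.028,-0.538,0,0.044,0,-1],[-1,-0.028,-0.538,0,0.044,0,-1],[-1,-0.028,-0.538,0,0.044,0,-1]]' >/dev/null
python3 -m handwheel '[[-1,0,0,0,0,0,0]]'|head -1; python3 f.py
```

```text
bottom z 0.1608 xy [0.4871 0.0591] yaw [179.99  -2.46 144.48] F_tool [0.39 0.27 1.19] M_tool [ 0.071 -0.082  0.05 ]
bottom z 0.1599 xy [ 0.4632 -0.0038] yaw [-179.94   -2.53  174.7 ] F_tool [-1.11  0.34  1.95] M_tool [-0.015 -0.059 -0.042]
clock: 43.18
bottom z 0.1597 xy [ 0.4745 -0.0695] yaw [-179.95   -2.58 -155.54] F_tool [ 0.02 -0.52  1.78] M_tool [ 0.003 -0.045 -0.024]
```

```bash

python3 -m handwheel '[[-1,-0.05,0,0.4,0,0,0],[-1,-0.005,0,0.12,0,0,0],[-1,0,0,0,0,0,0]]' >/dev/null; python3 f.py
python3 -m handwheel '[[-1,-0.005,0,0.1,0,0,0],[-1,0,0,0,0,0,0]]' >/dev/null; python3 f.py
python3 -m handwheel '[[-1,-0.005,0,0.1,0,0,0],[-1,0,0,0,0,0,0]]' |head -1; python3 f.py
```

```text
bottom z 0.1467 xy [ 0.4751 -0.0685] yaw [-179.95   -2.59 -155.48] F_tool [ 0.9  -0.48 -1.89] M_tool [0.125 0.45  0.073]
bottom z 0.1443 xy [ 0.475  -0.0687] yaw [-179.96   -2.58 -155.47] F_tool [ 3.09  0.94 -2.87] M_tool [-0.113  0.775  0.001]
clock: 44.05
bottom z 0.1416 xy [ 0.475  -0.0688] yaw [-179.96   -2.59 -155.48] F_tool [ 4.81 -0.09 -2.89] M_tool [-0.11   1.163  0.056]
```

```bash

python3 -m handwheel '[[-1,0.06,0,-0.16,0,0,0],[-1,0,0,0,0,0,0]]' >/dev/null; python3 f.py
python3 -m handwheel '[[-1,0,0,0.1,0,0,0],[-1,0,0,0,0,0,0]]' >/dev/null; python3 f.py
python3 -m handwheel '[[-1,-0.005,0,0.1,0,0,0],[-1,0,0,0,0,0,0]]' |head -1; python3 f.py
```

```text
bottom z 0.1461 xy [ 0.4743 -0.0691] yaw [-179.95   -2.49 -155.47] F_tool [ 0.15 -0.05  1.1 ] M_tool [-0.045 -0.131 -0.004]
bottom z 0.1430 xy [ 0.4739 -0.0693] yaw [-179.96   -2.58 -155.48] F_tool [-0.16  0.66  1.74] M_tool [-0.004  0.003  0.005]
clock: 44.8
bottom z 0.1406 xy [ 0.4739 -0.0693] yaw [-179.95   -2.58 -155.48] F_tool [-0.63 -0.64  2.39] M_tool [0.176 0.067 0.089]
```

```bash

python3 -m handwheel '[[-1,-0.005,0,0.12,0,0,0],[-1,-0.005,0,0.1,0,0,0],[-1,0,0,0,0,0,0]]' >/dev/null; python3 f.py
python3 -m handwheel '[[-1,-0.005,0,0.1,0,0,0],[-1,-0.005,0,0.06,0,0,0],[-1,0,0,0,0,0,0]]' |head -1; python3 f.py
python3 -m handwheel '[[-1,0,0,0.06,0,0,0],[-1,0,0,0,0,0,0]]' |head -1; python3 f.py
```

```text
bottom z 0.1351 xy [ 0.4739 -0.0693] yaw [-179.96   -2.58 -155.48] F_tool [ 0.41 -1.21  2.56] M_tool [0.15  0.067 0.03 ]
clock: 45.55
bottom z 0.1313 xy [ 0.474  -0.0693] yaw [-179.95   -2.56 -155.48] F_tool [-0.02 -0.6   1.46] M_tool [0.265 0.141 0.059]
clock: 45.8
bottom z 0.1298 xy [ 0.4739 -0.0693] yaw [-179.95   -2.56 -155.47] F_tool [ 0.22 -0.54  1.46] M_tool [0.273 0.1   0.064]
```

```bash

python3 -m handwheel '[[-1,0,0,0.05,0,0,0],[-1,0,0,0,0,0,0]]' >/dev/null; python3 f.py
python3 -m handwheel '[[-1,0,0,0.04,0,0,0],[-1,0,0,0,0,0,0]]' >/dev/null; python3 f.py
python3 -m handwheel '[[-1,0,0,0.04,0,0,0],[-1,0,0,0,0,0,0]]' |head -1; python3 f.py
```

```text
bottom z 0.1285 xy [ 0.4739 -0.0693] yaw [-179.95   -2.56 -155.47] F_tool [ 0.35 -0.97  0.69] M_tool [0.293 0.07  0.093]
bottom z 0.1276 xy [ 0.4739 -0.0693] yaw [-179.95   -2.55 -155.47] F_tool [-0.41 -0.18  1.79] M_tool [0.196 0.009 0.05 ]
clock: 46.55
bottom z 0.1267 xy [ 0.4739 -0.0694] yaw [-179.95   -2.55 -155.47] F_tool [ 0.49 -0.55  0.46] M_tool [0.188 0.076 0.028]
```

```bash

python3 -m handwheel '[[-1,-0.012,0.354,0,-0.029,0,0.667],[-1,-0.012,0.354,0,-0.029,0,0.667],[-1,-0.012,0.354,0,-0.029,0,0.667],[-1,-0.012,0.354,0,-0.029,0,0.667],[-1,-0.012,0.354,0,-0.029,0,0.667]]' >/dev/null; python3 f.py
python3 -m handwheel '[[-1,-0.012,0.354,0,-0.029,0,0.667],[-1,-0.012,0.354,0,-0.029,0,0.667],[-1,-0.012,0.354,0,-0.029,0,0.667],[-1,-0.012,0.354,0,-0.029,0,0.667],[-1,-0.012,0.354,0,-0.029,0,0.667]]' >/dev/null; python3 f.py
python3 -m handwheel '[[-1,-0.012,0.354,0,-0.029,0,0.667],[-1,-0.006,0.176,0,-0.015,0,0.333],[-1,0,0,0,0,0,0]]'|head -1; python3 f.py
```

```text
bottom z 0.1267 xy [ 0.4628 -0.0267] yaw [-179.89   -2.52 -175.6 ] F_tool [-1.19 -2.9  -0.02] M_tool [ 1.241 -0.37  -0.181]
bottom z 0.1265 xy [0.4668 0.0173] yaw [-179.89   -2.52  164.38] F_tool [-0.04 -2.5   0.21] M_tool [ 0.714 -0.13  -0.413]
clock: 48.18
bottom z 0.1263 xy [0.471  0.0299] yaw [-179.9    -2.53  158.53] F_tool [ 2.01  0.13 -0.1 ] M_tool [ 0.093  0.765 -0.386]
```

```bash
cat >> f.py <<'E'
print("   torque on lid axis %.2f"%(-((T@o["moment"])[2]+.127*(T@o["force"])[1])),"clock",o["clock"])
E
python3 -m handwheel '[[-1,0.014,0.177,0,-0.015,0,0.333],[-1,-0.005,0.177,0,-0.015,0,0.333]]' >/dev/null; python3 f.py
python3 -m handwheel '[[-1,-0.005,0.177,0,-0.015,0,0.333],[-1,0,0,0,0,0,0]]' >/dev/null; python3 f.py
python3 -m handwheel '[[-1,-0.005,0.177,0,-0.015,0,0.333],[-1,0,0,0,0,0,0]]' >/dev/null; python3 f.py
```

```text
bottom z 0.1264 xy [0.4742 0.0378] yaw [-179.91   -2.51  154.48] F_tool [ 1.66 -0.68 -0.18] M_tool [ 0.506  0.448 -0.479]
   torque on lid axis 0.56 clock 48.425
bottom z 0.1263 xy [0.4762 0.0419] yaw [-179.93   -2.51  152.54] F_tool [ 3.43 -0.15 -1.45] M_tool [ 0.123  0.885 -0.373]
   torque on lid axis 0.39 clock 48.675
bottom z 0.1262 xy [0.4783 0.0457] yaw [-179.92   -2.53  150.55] F_tool [ 4.02 -0.25 -0.62] M_tool [ 0.178  1.374 -0.48 ]
   torque on lid axis 0.51 clock 48.925
```

```bash

python3 -m handwheel '[[-1,0.04,0.0885,0,-0.007,0,0.167],[-1,0,0,0,0,0,0]]' >/dev/null; python3 f.py
for i in 1; do python3 -m handwheel '[[-1,0,0.045,0,-0.004,0,0.083],[-1,0,0,0,0,0,0]]' >/dev/null; python3 f.py; done
python3 -m handwheel '[[-1,0,0.045,0,-0.004,0,0.083],[-1,0,0,0,0,0,0]]' >/dev/null; python3 f.py
python3 -m handwheel '[[-1,0,0.045,0,-0.004,0,0.083],[-1,0,0,0,0,0,0]]' >/dev/null; python3 f.py
```

```text
bottom z 0.1266 xy [0.4791 0.0481] yaw [-179.96   -2.43  149.49] F_tool [-1.34 -1.03  0.11] M_tool [ 0.327 -0.61  -0.466]
   torque on lid axis 0.60 clock 49.175
bottom z 0.1265 xy [0.4797 0.0491] yaw [-179.96   -2.45  148.97] F_tool [-3.42 -1.11  0.17] M_tool [ 0.372 -1.165 -0.449]
   torque on lid axis 0.59 clock 49.425
bottom z 0.1265 xy [0.4803 0.0501] yaw [-179.96   -2.45  148.46] F_tool [-3.94 -1.6   0.22] M_tool [ 0.367 -1.741 -0.435]
   torque on lid axis 0.64 clock 49.675
bottom z 0.1265 xy [0.4808 0.0511] yaw [-179.96   -2.45  147.96] F_tool [-5.33 -1.44 -0.11] M_tool [ 0.408 -2.115 -0.408]
   torque on lid axis 0.59 clock 49.925
```

```bash

python3 -m handwheel '[[-1,-0.03,0.045,0,-0.004,0,0.083],[-1,0,0,0,0,0,0]]' >/dev/null; python3 f.py
python3 -m handwheel '[[-1,-0.002,0.045,0,-0.004,0,0.083],[-1,0,0,0,0,0,0]]' >/dev/null; python3 f.py
python3 -m handwheel '[[-1,-0.002,0.045,0,-0.004,0,0.083],[-1,0,0,0,0,0,0]]' >/dev/null; python3 f.py
python3 -m handwheel '[[-1,-0.002,0.045,0,-0.004,0,0.083],[-1,0,0,0,0,0,0]]' >/dev/null; python3 f.py
```

```text
bottom z 0.1262 xy [0.4815 0.0517] yaw [-179.93   -2.52  147.45] F_tool [-0.71 -0.98 -0.63] M_tool [ 0.281 -0.61  -0.473]
   torque on lid axis 0.60 clock 50.175
bottom z 0.1262 xy [0.4822 0.0527] yaw [-179.93   -2.52  146.96] F_tool [ 0.91 -0.38 -0.54] M_tool [ 0.27  -0.123 -0.478]
   torque on lid axis 0.53 clock 50.425
bottom z 0.1262 xy [0.4828 0.0536] yaw [-179.93   -2.53  146.45] F_tool [ 2.38 -0.02 -1.28] M_tool [ 0.235  0.608 -0.479]
   torque on lid axis 0.48 clock 50.675
bottom z 0.1261 xy [0.4834 0.0544] yaw [-179.91   -2.53  145.95] F_tool [ 3.31 -2.24 -0.46] M_tool [ 0.533  1.143 -0.581]
   torque on lid axis 0.87 clock 50.925
```

```bash

python3 -m handwheel '[[-1,0.02,0.036,0,-0.003,0,0.067],[-1,0,0,0,0,0,0]]' >/dev/null; python3 f.py
python3 -m handwheel '[[-1,0.003,0.027,0,-0.002,0,0.05],[-1,0,0,0,0,0,0]]' >/dev/null; python3 f.py
```

```text
bottom z 0.1262 xy [0.4837 0.0552] yaw [-179.91   -2.49  145.56] F_tool [ 0.98 -3.38 -1.3 ] M_tool [ 1.035  0.247 -0.574]
   torque on lid axis 1.00 clock 51.175
bottom z 0.1263 xy [0.484  0.0558] yaw [-179.92   -2.49  145.26] F_tool [-0.17 -4.15 -1.41] M_tool [ 1.483 -0.114 -0.633]
   torque on lid axis 1.16 clock 51.425
```

```bash

python3 -m handwheel '[[-1,0.003,0.045,0,-0.004,0,0.083],[-1,0,0,0,0,0,0]]' >/dev/null; python3 f.py
python3 -m handwheel '[[-1,0.003,0.036,0,-0.003,0,0.067],[-1,0,0,0,0,0,0]]' >/dev/null; python3 f.py
```

```text
bottom z 0.1263 xy [0.4846 0.0567] yaw [-179.9    -2.48  144.75] F_tool [ 0.29 -4.67 -0.95] M_tool [ 1.988 -0.595 -0.63 ]
   torque on lid axis 1.22 clock 51.675
bottom z 0.1263 xy [0.485  0.0573] yaw [-179.88   -2.48  144.35] F_tool [-1.29 -5.28 -0.63] M_tool [ 2.279 -0.842 -0.629]
   torque on lid axis 1.30 clock 51.925
```

```bash

python3 -m handwheel '[[-1,0.005,0.05,0,-0.004,0,0.083],[-1,0,0,0,0,0,0]]' >/dev/null; python3 f.py
python3 -m handwheel '[[-1,0.005,0.05,0,-0.004,0,0.083],[-1,0,0,0,0,0,0]]' >/dev/null; python3 f.py
python3 -m handwheel '[[-1,0.005,0.05,0,-0.004,0,0.083],[-1,0,0,0,0,0,0]]' >/dev/null; python3 f.py
```

```text
bottom z 0.1262 xy [0.4856 0.0582] yaw [-179.85   -2.48  143.85] F_tool [-2.17 -7.98 -1.05] M_tool [ 2.693 -1.216 -0.687]
   torque on lid axis 1.70 clock 52.175
bottom z 0.1262 xy [0.4861 0.059 ] yaw [-179.81   -2.48  143.35] F_tool [-3.41 -8.69  0.11] M_tool [ 3.136 -1.63  -0.756]
   torque on lid axis 1.86 clock 52.425
bottom z 0.1261 xy [0.4867 0.0598] yaw [-179.77   -2.47  142.85] F_tool [-5.48 -8.3  -1.07] M_tool [ 3.513 -2.011 -0.748]
   torque on lid axis 1.80 clock 52.675
```

```bash

python3 -m handwheel '[[-1,-0.02,0.05,0,-0.004,0,0.083],[-1,0,0,0,0,0,0]]' >/dev/null; python3 f.py
python3 -m handwheel '[[-1,0,0.03,0,-0.002,0,0.05],[-1,0,0,0,0,0,0],[-1,0,0,0,0,0,0]]' >/dev/null; python3 f.py
```

```text
bottom z 0.1258 xy [0.4873 0.0604] yaw [-179.71   -2.53  142.35] F_tool [ -2.85 -11.22  -1.49] M_tool [ 3.894 -1.277 -0.776]
   torque on lid axis 2.20 clock 52.925
bottom z 0.1258 xy [0.4876 0.0608] yaw [-179.69   -2.53  142.05] F_tool [ -3.06 -10.86  -2.25] M_tool [ 4.142 -1.399 -0.824]
   torque on lid axis 2.20 clock 53.3
```

Nipped up at about 2.2 N m. Now I'll back off to the middle of the play and lift free.

```bash

python3 -m handwheel '[[-1,-0.005,-0.177,0,0.015,0,-0.333],[-1,-0.005,-0.177,0,0.015,0,-0.333]]' >/dev/null; python3 f.py
python3 -m handwheel '[[-1,-0.005,-0.177,0,0.015,0,-0.333],[-1,0,0,0,0,0,0]]' >/dev/null; python3 f.py
```

```text
bottom z 0.1264 xy [0.4838 0.0553] yaw [179.96  -2.47 146.1 ] F_tool [ 2.33  1.23 -0.53] M_tool [-0.254  0.658 -0.268]
   torque on lid axis 0.11 clock 53.55
bottom z 0.1266 xy [0.4816 0.0519] yaw [179.91  -2.45 148.02] F_tool [1.98 0.94 0.3 ] M_tool [-0.452  0.492 -0.12 ]
   torque on lid axis 0.00 clock 53.8
```

```bash

python3 -m handwheel '[[-1,0.02,0.04,-0.08,0,0,0],[-1,0,0,0,0,0,0]]' >/dev/null; python3 f.py
python3 -m handwheel '[[-1,0.005,0,-0.1,0,0,0],[-1,0,0,0,0,0,0]]' >/dev/null; python3 f.py
```

```text
bottom z 0.1285 xy [0.4817 0.0526] yaw [-179.98   -2.46  148.04] F_tool [-1.22 -0.58  2.08] M_tool [-0.024 -0.643 -0.101]
   torque on lid axis 0.18 clock 54.05
bottom z 0.1310 xy [0.4815 0.0524] yaw [-179.97   -2.47  148.06] F_tool [-1.57 -0.35  2.52] M_tool [-0.064 -0.764 -0.045]
   torque on lid axis 0.09 clock 54.3
```

Move x back slightly and continue up.

```bash

python3 -m handwheel '[[-1,-0.02,0,-0.1,0,0,0],[-1,0,0,0,0,0,0]]' >/dev/null; python3 f.py
python3 -m handwheel '[[-1,0.005,0,-0.12,0,0,0],[-1,0.005,0,-0.12,0,0,0],[-1,0,0,0,0,0,0]]' >/dev/null; python3 f.py
```

```text
bottom z 0.1334 xy [0.4818 0.0521] yaw [-179.95   -2.5   148.06] F_tool [0.69 0.47 1.59] M_tool [-0.096 -0.075 -0.09 ]
   torque on lid axis 0.03 clock 54.55
bottom z 0.1396 xy [0.4818 0.0521] yaw [-179.97   -2.48  148.07] F_tool [0.11 0.56 1.67] M_tool [-0.066  0.063 -0.046]
   torque on lid axis -0.03 clock 54.925
```

```bash

python3 -m handwheel '[[-1,0.018,0,-0.4,0,0,0],[-1,0.018,0,-0.4,0,0,0],[-1,0,0,0,0,0,0]]' >/dev/null; python3 f.py
python3 -m handwheel '[[-1,0.04,0,-0.9,0,0,0],[-1,0.04,0,-0.9,0,0,0],[-1,0.63,0.91,0,0,0,0],[-1,0.63,0.91,0,0,0,0],[-1,0.63,0.91,0,0,0,0]]' >/dev/null; python3 f.py
python3 -m handwheel '[[-1,0.63,0.91,0,0,0,0],[-1,0.63,0.91,0,0,0,0],[-1,0.63,0.91,0,0,0,0],[-1,0.63,0.91,0,0,0,0],[-1,0.63,0.91,0,0,0,0]]' >/dev/null
python3 -m handwheel '[[-1,0.63,0.91,0,0,0,0],[-1,0,0,0,0,0,0]]' >/dev/null; python3 f.py
```

```text
bottom z 0.1606 xy [0.4822 0.0522] yaw [179.94  -2.41 148.08] F_tool [ 0.71 -0.16  2.44] M_tool [ 0.019 -0.012  0.001]
   torque on lid axis 0.02 clock 55.3
bottom z 0.2064 xy [0.4776 0.1357] yaw [-179.96   -2.5   148.05] F_tool [ 0.45 -0.67  1.86] M_tool [ 0.023 -0.134  0.061]
   torque on lid axis 0.02 clock 55.925
bottom z 0.2100 xy [0.4699 0.3027] yaw [-179.94   -2.49  148.16] F_tool [ 0.48 -0.38  1.55] M_tool [ 0.045 -0.079 -0.021]
   torque on lid axis 0.07 clock 56.8
```

```bash

python3 -m handwheel '[[-1,-0.04,0,0.9,0,0,0],[-1,-0.04,0,0.9,0,0,0],[-1,-0.04,0,0.9,0,0,0],[-1,-0.04,0,0.9,0,0,0],[-1,-0.04,0,0.9,0,0,0]]' >/dev/null
python3 -m handwheel '[[-1,-0.04,0,0.9,0,0,0],[-1,-0.04,0,0.9,0,0,0],[-1,-0.03,0,0.5,0,0,0],[-1,-0.01,0,0.2,0,0,0],[-1,0,0,0,0,0,0]]' >/dev/null; python3 f.py
python3 -m handwheel '[[-1,0,0,0.2,0,0,0],[-1,0,0,0.12,0,0,0],[-1,0,0,0,0,0,0]]' >/dev/null; python3 f.py
python3 -m handwheel '[[-1,0,0,0.1,0,0,0],[-1,0,0,0,0,0,0]]' >/dev/null; python3 f.py
```

```text
bottom z 0.0354 xy [0.4703 0.3005] yaw [-179.95   -2.48  148.07] F_tool [ 0.12 -0.38  2.27] M_tool [-0.001 -0.063 -0.033]
   torque on lid axis 0.08 clock 58.05
bottom z 0.0271 xy [0.4698 0.3006] yaw [-179.93   -2.49  148.07] F_tool [ 0.1  -0.07  2.17] M_tool [ 0.04  -0.03   0.021]
   torque on lid axis -0.01 clock 58.425
bottom z 0.0246 xy [0.4697 0.3007] yaw [-179.94   -2.49  148.07] F_tool [0.51 0.07 2.24] M_tool [ 0.011 -0.088 -0.013]
   torque on lid axis 0.00 clock 58.675
```

```bash

python3 -m handwheel '[[-1,-0.01,0,0.3,0,0,0],[-1,-0.01,0,0.2,0,0,0],[-1,-0.01,0,0.16,0,0,0],[-1,0,0,0.1,0,0,0],[-1,0,0,0,0,0,0]]' >/dev/null; python3 f.py
python3 -m handwheel '[[-1,0,0,0.08,0,0,0],[-1,0,0,0,0,0,0]]' >/dev/null; python3 f.py
python3 -m handwheel '[[-1,0,0,0.06,0,0,0],[-1,0,0,0,0,0,0]]' >/dev/null; python3 f.py
```

```text
bottom z 0.0055 xy [0.4697 0.3007] yaw [-179.93   -2.49  148.07] F_tool [-0.27  0.84  1.61] M_tool [ 0.043 -0.032 -0.009]
   torque on lid axis -0.10 clock 59.3
bottom z 0.0037 xy [0.4696 0.3007] yaw [-179.95   -2.49  148.07] F_tool [-0.15 -0.39  2.36] M_tool [ 0.106 -0.081  0.004]
   torque on lid axis 0.05 clock 59.55
bottom z 0.0021 xy [0.4695 0.3008] yaw [-179.94   -2.49  148.07] F_tool [-0.46  0.38  2.05] M_tool [ 0.047 -0.032 -0.043]
   torque on lid axis -0.01 clock 59.8
```

```bash

python3 -m handwheel '[[-1,0,0,0.06,0,0,0],[-1,0,0,0,0,0,0]]' >/dev/null; python3 f.py
python3 -m handwheel '[[-1,0,0,0.04,0,0,0],[-1,0,0,0,0,0,0]]' >/dev/null; python3 f.py
```

```text
bottom z 0.0007 xy [0.4696 0.3009] yaw [-179.96   -2.49  148.08] F_tool [-0.34 -0.1   1.22] M_tool [-0.035 -0.055 -0.011]
   torque on lid axis 0.02 clock 60.05
bottom z 0.0000 xy [0.4697 0.3009] yaw [-179.97   -2.47  148.08] F_tool [-1.5  -0.84 -3.6 ] M_tool [ 0.372 -0.338 -0.09 ]
   torque on lid axis 0.20 clock 60.3
```

```bash

python3 -m handwheel '[[-0.3,0,0,0,0,0,0],[-0.3,0,0,0,0,0,0],[0,0,0,0,0,0,0],[0,0,0,-0.1,0,0,0],[0,0.02,0,-0.5,0,0,0]]'
python3 -m handwheel '[[0,0.04,0,-1,0,0,0],[0,0.04,0,-1,0,0,0],[0,0.04,0,-1,0,0,0],[0,0.04,0,-1,0,0,0],[0,0,0,0,0,0,0]]'
python3 - <<'E'
from h import *
# free-standing check by image code: silver ring and handle found flat near the predicted place
s=snapshot("side"); c=np.array([.4697,.3009])-.1265*np.array([np.cos(np.radians(148)),np.sin(np.radians(148))])
f=1; im=s["color"].astype(float).mean(2)
im=cv2.GaussianBlur(im,(0,0),.8); gx=cv2.Sobel(im,-1,1,0);gy=cv2.Sobel(im,-1,0,1); G=np.hypot(gx,gy)
from scipy.ndimage import map_coordinates
def sc(dx,dy,dyaw,tilt,z):
    R=ringpts(c+[dx,dy],-32+dyaw,z,tilt); t=0
    for P in (R[1],R[3],R[0][:]):
        q=proj(s,np.vstack([P,P[:1]]))
        L=np.vstack([q[i]+np.linspace(0,1,12)[:,None]*(q[i+1]-q[i]) for i in range(6)]); t+=map_coordinates(G,[L[:,1],L[:,0]],order=1).mean()
    return t
r=sorted([(sc(dx,dy,w,ti,0),dx,dy,w,ti) for dx in np.arange(-.006,.007,.002) for dy in np.arange(-.006,.007,.002) for w in(-4,-2,0,2,4) for ti in (-6,-4,-2,0,2,4)],reverse=True); print(r[:5],c)
E
```

```text
clock: 60.92
tool_pos: [0.4694, 0.3006, 0.194]
orientation: [-179.9, -2.5, 148.1]
force: [0.9, 0.1, -0.9]
opening: 0.0433
gripper_force: 0.0
clock: 61.55
tool_pos: [0.4704, 0.3011, 0.2973]
orientation: [179.8, -2.4, 148.1]
force: [0.3, 0.3, -1.2]
opening: 0.0437
gripper_force: 0.0
[(np.float64(392.77899452332815), np.float64(0.0), np.float64(0.004), 0, -4), (np.float64(391.0183105718744), np.float64(-0.006), np.float64(0.0), -4, 0), (np.float64(390.33917294753405), np.float64(0.0), np.float64(0.004), -2, -4), (np.float64(390.28515886074973), np.float64(-0.006), np.float64(-0.002), 0, 0), (np.float64(389.85475933030165), np.float64(0.0), np.float64(0.004), 2, -4)] [0.57697808 0.23386521]
```

```bash
python3 -c "
from plant import *
print(close_job())"
```

```text
the job is handed in; nothing more can be done
None
```

I handed the job in at about 61.6 s of the 72 s. By the force readings the lid is tightened to about 2.2 N m, and the spanner was laid on the free worktop to the +y side of the housing. No verdict came back, and I did not view a picture of the end state.

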